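# Refit the cleaned heat sinks and the fan

## Task

Put the three cleaned heat sinks back on their circuit boards: set each one gently, centred and square, on the chip of the board whose white outline is the size of its foot. When the largest heat sink is on its board, set the fan right way up, centred and square, on top of it. Leave the transformer, the drive and the spray bottle where they are.

Things in the scene. Friction and masses are not known exactly. Their poses are not given: they have to be found in the camera images.
- sink_large: finned heat sink, bare silver aluminium, 60 x 60 mm, 30 mm high, upright on the bench at the start. Origin: centre of its underside, z up, x along the fins, y across them. Any two parallel sides can be gripped.
- sink_medium: finned heat sink, black, 45 x 45 mm, 25 mm high, upright on the bench at the start. Origin: centre of its underside, z up, x along the fins, y across them. Any two parallel sides can be gripped.
- sink_small: finned heat sink, copper-coloured, 32 x 32 mm, 20 mm high, upright on the bench at the start. Origin: centre of its underside, z up, x along the fins, y across them. Any two parallel sides can be gripped.
- fan: square black cooling fan with white blades, 50 x 50 mm, 20 mm high, lying flat with its blades showing upward (right way up). Origin: centre of its underside, z up, x and y along its sides. It can be gripped on either pair of sides.
- board_green: green circuit board, 140 mm (x) by 150 mm (y), fixed on a black rubber pad. White 60 x 60 mm outline about the 40 mm square bare steel chip in its middle. Origin: bench level under the chip's centre, axes along the edges. Board top 10 mm above it, chip top (where a heat sink rests) 12 mm. On the +x edge, from 60 mm off centre, sockets rise to 20 mm; other parts to 12 mm.
- board_blue: blue circuit board, 110 mm (x) by 140 mm (y), fixed on a black rubber pad. White 45 x 45 mm outline about the 30 mm square grey chip in its middle. Origin: bench level under the chip's centre, axes along the edges. Board top 10 mm above it, chip top (where a heat sink rests) 12 mm. Other parts rise at most 2 mm above the board.
- board_red: red circuit board, 100 mm (x) by 120 mm (y), fixed on a black rubber pad. White 32 x 32 mm outline about the 24 mm square black chip in its middle. Origin: bench level under the chip's centre, axes along the edges. Board top 10 mm above it, chip top (where a heat sink rests) 12 mm. Other parts rise at most 2 mm above the board.
- transformer: small transformer, yellow winding in a dark steel core, 52 x 46 mm, 45 mm high, loose among the parts; not part of the job. Origin: centre of its underside.
- drive: flat silver 2.5 inch drive with a white label, 100 x 70 mm, 9 mm high, loose, lying to the right of the boards; not part of the job. Origin: centre of its underside.
- spray: white spray bottle with a blue band and a red trigger, 72 mm in diameter, 214 mm high, loose, standing to the left of the boards; not part of the job. Origin: centre of its underside.
Things that resemble listed ones, but are neither listed nor needed, are in the scene too. What is shaped like the sink_large but purple is not meant.

How it is judged:
By the outcome, as a careful person would: the job done as asked, in the order asked, and still so for the second after the job is handed in, with the robot touching nothing.
It also fails if it takes over 96 s, if anything falls off the work surface, if the arm or the gripper's body presses on something with over 40 N, if the wrist force passes 120 N, or if a joint passes its speed limit or range.

## Robot

A 6-joint arm with a two-finger parallel gripper is mounted at the origin on the work surface. World frame = base frame: x ahead of the robot, y to its left, z up, the work surface at z = 0. Lengths are in m, angles in degrees, forces in N, time in s.
With the tool pointing down it reaches from about 0.35 to 0.875 m from the base axis. Payload 4.2 kg.
Tool frame: the origin (TCP) lies on the centre line of the jaws, within the pads' length; the fingertips stand 25 mm ahead of it and the grasp point (between the pads) lies 6 mm ahead of it (finger_overhang is the distance from the TCP to the fingertips, in m); z points along the fingers, y is the line along which they close (so a half turn about z gives the same grasp; the last joint's range is limited). The gripper opens to 87 mm and grips with 3 to 60 N. Pads are 19 mm wide; open, the fingers measure 117 mm over their backs; the gripper's body (75 mm by 190 mm) begins 51 mm behind the grasp point.
Start: joints at [-59.095, 22.042, 0.453, 0, -68.411, -14.817], TCP at [0.173, -0.6, 0.248] pointing down, gripper open.
Joint ranges: [-179.83, 179.83], [-69.29, 118.12], [-61.27, 80.66], [-181.25, 117.63], [-171.15, -9.14], [-177.46, 177.46]. Speed limits (degrees/s): [159.86, 159.86, 180, 180, 180, 180].

## Interface

Orientations are given as a 3x3 rotation matrix whose columns are the frame's x, y, z axes.
In Python, from station import sense, capture, finish_job, spot_in, tip_of, finger_overhang gives the robot as it stands. The module is installed in compiled form; this text tells all that it offers.
- The arm moves only by the tool servo_tool, never from a script. Its arguments are lists of equal length, an entry for each row: "slide": the shift along the tool's x, y, z in m, a list of three; "spin": the turn about the tool's z in degrees; "grip": the closure, from 0 (fully open) to 1 (shut). A call has exactly 5 rows; each row is the pose to reach, as a shift and turn from the pose commanded when the call began, along the tool's axes at that moment; what a row does not reach only later rows make up. A row lasts 1/12 s, in which the tool goes at most 41.7 mm and 7.16 degrees, less where a joint would pass 70% of its speed; a pose out of reach is approached as far as the arm can. A call with a gripper value outside its range is refused whole. The fingers move at their own pace and stop on an object; the grip force is fixed at half the most. Time passes only in rows, so rows that repeat a pose let the fingers close, or fill a call up. It gives the time, the measured TCP pose, the force, the opening and the grip force at its end, in the units of the state.
- sense(): the state, without advancing time (a new reading comes with each control period).
- capture(name): name is "scene" or "top" or "wrist"; returns a dict with "pixels" (400x640x3 uint8, blue, green, red), "depth" (400x640 float32, m along the optical axis (not along the pixel's ray), 0 where there is no reading), "fx", "fy", "cx", "cy" (pixels), "R" (3x3) and "t" (3): a world point X has camera coordinates R X + t; the wrist camera has in their place "hand_eye" (4x4, takes a point from camera to tool coordinates, whose origin is the TCP and whose axes are the flange's). Camera axes: x right, y down, z forward; pixel columns grow to the right and rows downward; lengths in m; the calibration is good to about 2 mm. A picture is of the moment at which its call begins: read the wrist's pose just before it.
- finish_job(): hands the job in; it is judged then, once.
Trained networks look in the newest picture that a camera, given by its name, has taken for a name from the list of things; names that differ only in an ending like _2 or _b are one class to them, and where a whole thing is asked for, a point or a joint stands for the part that bears it (a point fixed in the world has none). Each returns a list of dicts, best first, with "conf" (0 to 1); they miss things now and then, are a little off and sometimes report something else, mostly with a low value. They report only what shows in the picture. A call takes as long as a camera call. They do not tell look-alikes from the thing itself.
- spot_in(thing, camera): "point" ([x, y, z] in m, in world coordinates, good to about 4 mm: the middle of the surface that is visible of it).
- tip_of(thing, camera): "point" ([x, y, z] in m, in world coordinates, good to about 4 mm: a listed point, or the origin of a listed thing).
The state is a dict: "time_s": time; "joints": joint angles; "joint_velocities": joint speeds; "effort": joint torques, N m; "tcp_pos": TCP position; "ee_rot": TCP orientation; "wrist_force": force on the tool from outside, world axes, zero at the start; "moment": the same for the moment, N m; "gripper_width": opening from 0.0 (shut) to 1.0 (fully open); "gripper_force": force on a finger pad.
Only numpy, scipy, OpenCV 4.12 (cv2) and the standard library are available. Lean on these libraries where they do the work, as an engineer would, in place of code of your own. Each camera call takes 0.05 s, during which the arm holds its last target. There are 200 camera calls.

## Working session

There is one attempt and no reset: what is moved stays moved. The work goes in short steps, Python scripts to look and compute and a tool call to move; the robot and the scene stay as the last step left them, time stands still between calls to the robot, and variables do not carry over. Pictures are saved under pics/ and viewed, at most 14 in all, crops included, and the job is handed in when it is done.

Besides the shell and the picture viewer there is one more tool, called after "Request:" by a JSON object that holds its "fn" and its "kwargs", one argument or row to a line. servo_tool: Moves the arm, as the interface text tells. Its arguments: {"type":"object","properties":{"slide":{"type":"array"},"spin":{"type":"array"},"grip":{"type":"array"}},"required":["slide","spin","grip"]}

```bash
mkdir -p pics; ls
cat > h.py <<'E'
import numpy as np, cv2
from station import *
def P(c,u,v,z=None,d=None):
    r=np.array([(u-c['cx'])/c['fx'],(v-c['cy'])/c['fy'],1.])
    o=-c['R'].T@c['t']; w=c['R'].T@r
    if d is not None: return o+w*d
    return o+w*(z-o[2])/w[2]
def snap(n):
    s=sense(); c=capture(n); c={k:(np.array(v) if isinstance(v,(list,tuple)) else v) for k,v in c.items()}
    if n=='wrist':
        H=np.array(c['hand_eye']); Rt=np.array(s['ee_rot']); p=np.array(s['tcp_pos'])
        Rcw=Rt@H[:3,:3]; o=p+Rt@H[:3,3]; c['R']=Rcw.T; c['t']=-Rcw.T@o
    return c
def cloud(c):
    v,u=np.mgrid[:400,:640]; d=c['depth']
    X=np.stack([(u-c['cx'])/c['fx']*d,(v-c['cy'])/c['fy']*d,d],-1)
    return (X-c['t'])@c['R']
E
python3 - <<'E'
from h import *
for n in ['top','scene']:
    c=snap(n); np.savez('pics/'+n,**c); cv2.imwrite(f'pics/{n}.png',c['pixels'])
    print(n,-c['R'].T@c['t'],c['fx'])
    for t in ['sink_large','sink_medium','sink_small','fan','board_green','board_blue','board_red','transformer','drive','spray']:
        for f in (spot_in,tip_of):
            if n=='scene' and f is spot_in: continue
            print(t,f.__name__,[(np.round(q['point'],3).tolist(),round(q['conf'],2)) for q in f(t,n)])
s=sense();print(s)
E
```

```text
pics
top [0.34289751 0.02490723 1.12786311] 422.9661620516034
sink_large call [([0.384, -0.438, 0.027], 0.9), ([0.428, -0.322, 0.026], 0.63)]
sink_large call [([0.388, -0.445, -0.0], 0.79), ([0.428, -0.324, 0.003], 0.73)]
sink_medium call [([0.446, -0.17, 0.022], 0.71)]
sink_medium call [([0.45, -0.169, -0.003], 0.68)]
sink_small call [([0.426, 0.33, 0.019], 0.43)]
sink_small call [([0.429, 0.329, 0.002], 0.71)]
fan call [([0.427, 0.022, 0.013], 0.82), ([0.644, -0.456, 0.004], 0.26)]
fan call [([0.424, 0.021, 0.0], 0.83)]
board_green call [([0.594, -0.016, 0.005], 0.78)]
board_green call [([0.597, -0.017, -0.003], 0.7)]
board_blue call [([0.593, 0.238, 0.012], 0.62)]
board_blue call [([0.595, 0.238, 0.002], 0.84)]
board_red call [([0.595, -0.238, 0.005], 0.6), ([0.448, -0.17, 0.023], 0.26)]
board_red call [([0.617, 0.476, 0.0], 0.61), ([0.594, -0.239, -0.004], 0.57)]
transformer call [([0.426, 0.185, 0.043], 0.78)]
transformer call [([0.427, 0.185, 0.0], 0.91)]
drive call [([0.641, -0.454, 0.006], 0.6)]
drive call [([0.643, -0.46, -0.002], 0.92)]
spray call [([0.604, 0.457, 0.126], 0
[... 818 characters left out ...]
740e+01, -1.48177982e+01]), 'joint_velocities': array([-0.09921427,  0.05394655, -0.00692769, -0.00775298,  0.15056222,
        0.05320603]), 'effort': array([ 1.51250188e-04, -3.90460002e+01,  1.87611598e+01,  4.22420561e+00,
        1.55132421e-02, -1.58293926e-05]), 'tcp_pos': array([ 0.17321018, -0.6004884 ,  0.24754395]), 'ee_rot': array([[-9.60843605e-01, -2.77091261e-01, -8.80368750e-06],
       [-2.77091261e-01,  9.60843604e-01,  2.52105213e-05],
       [ 1.47335168e-06,  2.66627931e-05, -1.00000000e+00]]), 'wrist_force': array([-0.50858276, -0.30067637,  0.05892872]), 'moment': array([-0.05808448, -0.00696768, -0.000719  ]), 'gripper_force': 0.0, 'gripper_width': 1.0050591227713508}
```

View images.

View pics/top.png

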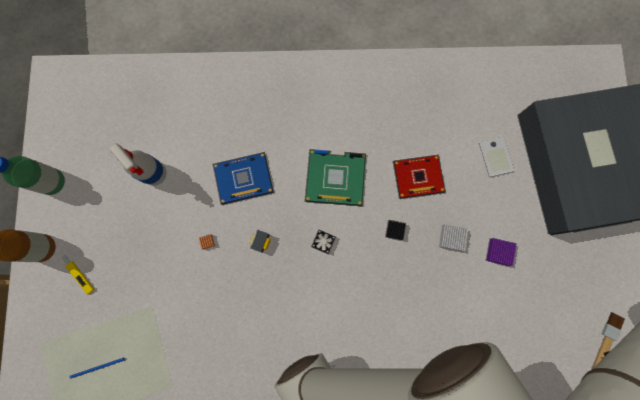

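Run:
```python
import cv2,numpy as np
c=np.load('pics/scene.npz');t=np.load('pics/top.npz')
def pr(c,X): 
    q=c['R']@np.array(X)+c['t']; return q[0]/q[2]*c['fx']+c['cx'],q[1]/q[2]*c['fy']+c['cy']
for n,X in dict(A=(.386,-.441,.03),B=(.427,-.322,.03),med=(.448,-.17,.02),fan=(.424,.022,.02)).items(): print(n,np.round(pr(t,X)),np.round(pr(c,X)))
im=t['pixels']; us=[pr(t,X) for X in [(.386,-.441,.03),(.427,-.322,.03),(.448,-.17,.02),(.427,.329,.02)]]
tiles=[cv2.resize(im[int(v)-40:int(v)+40,int(u)-40:int(u)+40],(400,300) if 0 else (300,300),interpolation=cv2.INTER_CUBIC) for u,v in us]
cv2.imwrite('pics/crop1.png',np.vstack([np.hstack(tiles[:2]),np.hstack(tiles[2:])]))
```

```text
A [502. 251.] [176. 257.]
B [455. 236.] [218. 244.]
med [395. 229.] [264. 225.]
fan [322. 240.] [307. 192.]
```

View pics/crop1.png

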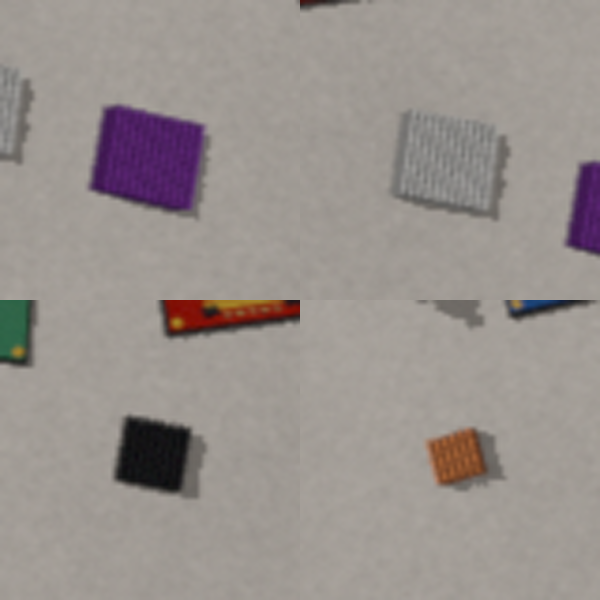

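View pics/scene.png

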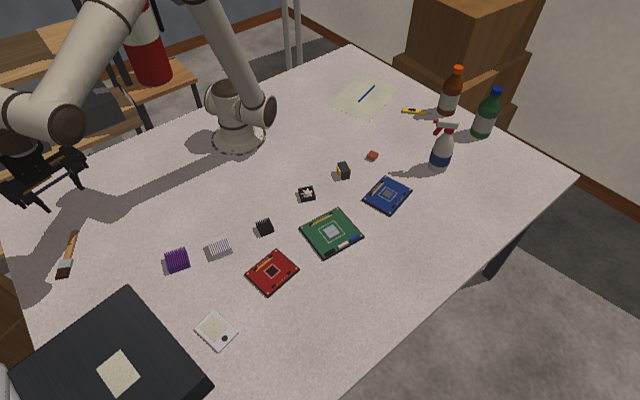

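Top image: the silver finned sink is at (455,236) and the purple look-alike at (502,251). The silver one fits "bare silver" and the crop confirms it. Black is at (395,229), copper (207,242), fan (322,240), and the blue, green and red boards are at (243,178), (336,177) and (419,176). Next I check the wrist camera geometry and plan the first move.

```bash
cat >> h.py <<'E'
def yaw(R): # direction of tool y axis in world (mod 180)
    return np.degrees(np.arctan2(R[1,1],R[0,1]))
def plan(x,y,z,jaw=None):
    "shift in tool axes and spin to reach x,y,z with jaw line at world angle jaw (deg, mod 90)"
    s=sense(); R=np.array(s['ee_rot']); p=np.array(s['tcp_pos'])
    d=R.T@(np.array([x,y,z])-p)
    # tool z down: positive spin turns world yaw negative
    out=''
    if jaw is not None:
        a=-(jaw-yaw(R)); out=[round((a+k)%360-180,1) for k in (180,90,270,0)]
    print('t',round(s['time_s'],2),'tcp',np.round(p,4),'jaw',round(yaw(R),2),'j6',round(s['joints'][5],1),'slide',np.round(d,4),'spin opts (0,-90,+90,180)',out)
E
python3 - <<'E'
from h import *
c=snap('wrist'); print(np.round(c['hand_eye'],4).tolist(),c['fx'],c['cx'],c['cy'])
plan(.427,-.322,.25)
plan(.5,-.2,.25)
E
```

```text
[[0.0003, -0.9521, -0.3058, 0.0848], [1.0, 0.0001, 0.0008, 0.0003], [-0.0007, -0.3058, 0.9521, -0.1361], [0.0, 0.0, 0.0, 1.0]] 281.17656246449087 321.5326574510517 194.80980781374546
t 1.65 tcp [ 0.1732 -0.6005  0.2475] jaw 106.09 j6 -14.8 slide [-0.321   0.1973 -0.0025] spin opts (0,-90,+90,180) 
t 1.65 tcp [ 0.1732 -0.6005  0.2475] jaw 106.09 j6 -14.8 slide [-0.425   0.2943 -0.0025] spin opts (0,-90,+90,180)
```

Request:
{"fn": "servo_tool", "kwargs": {
  "slide": [
    [-0.032,0.02,0.005],
    [-0.064,0.04,0.01],
    [-0.096,0.06,0.015],
    [-0.128,0.08,0.02],
    [-0.16,0.1,0.025]
  ],
  "spin": [0,0,0,0,0],
  "grip": [0,0,0,0,0]
}}

```text
time_s: 2.07
tcp_pos: [0.3, -0.4588, 0.2225]
ee_rot: [[-0.961, -0.277, 0.0], [-0.277, 0.961, -0.0], [-0.0, -0.0, -1.0]]
wrist_force: [1.1, -0.2, -0.3]
gripper_width: 1.002
gripper_force: 0.0
```

Request:
{"fn": "servo_tool", "kwargs": {
  "slide": [
    [-0.036,0.02,0.01],
    [-0.072,0.042,0.02],
    [-0.108,0.064,0.03],
    [-0.14,0.084,0.04],
    [-0.16,0.097,0.05]
  ],
  "spin": [0,0,0,0,0],
  "grip": [0,0,0,0,0]
}}

```text
time_s: 2.48
tcp_pos: [0.4283, -0.3202, 0.1726]
ee_rot: [[-0.96, -0.279, 0.002], [-0.279, 0.96, -0.001], [-0.001, -0.001, -1.0]]
wrist_force: [-0.1, -0.8, 0.3]
gripper_width: 0.997
gripper_force: 0.0
```

Run:
```python
from h import *
plan(.427,-.322,.15)
c=snap('wrist'); np.savez('pics/w1',**c); cv2.imwrite('pics/w1.png',c['pixels'])
X=cloud(c); print(X[180:220:8,300:340:8,2].round(4))
print([(np.round(q['point'],3),q['conf']) for q in tip_of('sink_large','wrist')])
```

```text
t 2.48 tcp [ 0.4283 -0.3202  0.1726] jaw 106.22 j6 -54.4 slide [ 0.0018 -0.0013  0.0225] spin opts (0,-90,+90,180) 
[[ 0.0281  0.0041  0.0184  0.0287  0.0286]
 [ 0.0255  0.0276  0.0064  0.0201  0.0286]
 [ 0.0056  0.0261  0.0284  0.0123  0.3086]
 [ 0.0274  0.0129  0.0281  0.0284  0.0162]
 [-0.0014 -0.0022 -0.0004  0.0293  0.0286]]
[(array([ 0.425, -0.322, -0.   ]), 0.74), (array([ 0.389, -0.445,  0.   ]), 0.65)]
```

View pics/w1.png

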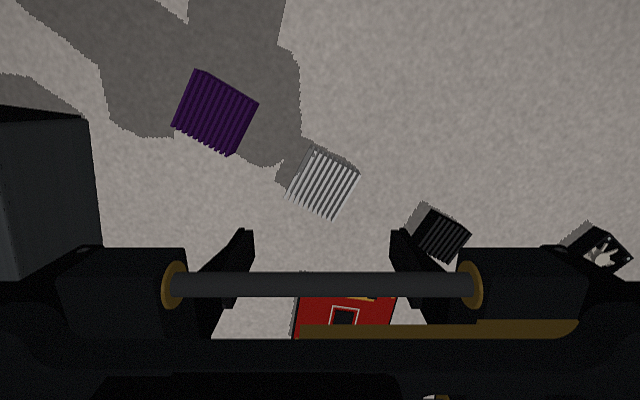

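The wrist view shows the silver sink at (322,183), purple at (215,112), black at (443,235) and the red board at (345,315), so the scene is as expected. Next I measure the sink from depth.

```bash
cat >> h.py <<'E'
def block(c,g,h,r=.06,tol=.005):
    X=cloud(c); m=(c['depth']>0)&(abs(X[...,2]-h)<tol)&(np.hypot(X[...,0]-g[0],X[...,1]-g[1])<r)
    m=m.astype(np.uint8); k,l,st,_=cv2.connectedComponentsWithStats(cv2.morphologyEx(m,cv2.MORPH_CLOSE,np.ones((7,7))))
    b=1+np.argmax(st[1:,4]); m=(l==b)&(m>0)
    q=X[m]; xy=q[:,:2]
    (cx,cy),(w,hh),a=cv2.minAreaRect((xy*1000).astype(np.float32))
    # robust: extents as percentiles along best axes
    best=None
    for t in np.arange(0,90,.5):
        R=np.array([[np.cos(np.radians(t)),np.sin(np.radians(t))],[-np.sin(np.radians(t)),np.cos(np.radians(t))]])
        u=xy@R.T; lo=np.percentile(u,.5,axis=0); hi=np.percentile(u,99.5,axis=0)
        A=np.prod(hi-lo)
        if best is None or A<best[0]: best=(A,t,R.T@((lo+hi)/2),hi-lo)
    print('rect',round(cx,1),round(cy,1),round(w,1),round(hh,1),'ang',round(a%90,1),'| rob',np.round(best[2]*1000,1),np.round(best[3]*1000,1),best[1],'z',round(float(np.median(q[:,2])),4),len(q))
    return m
E
python3 - <<'E'
from h import *
c=dict(np.load('pics/w1.npz')); block(c,(.427,-.322),.0285)
t=dict(np.load('pics/top.npz'))
for g,h in [((.427,-.322),.03),((.448,-.17),.025),((.428,.329),.02),((.424,.022),.02)]: block(t,g,h,.05,.006)
X=cloud(c); m=(abs(X[...,2])<.01); print('bench z wrist',np.median(X[...,2][m]))
E
```

```text
rect 424.5 -320.9 60.5 60.3 ang 77.9 | rob [ 424.3 -321.1] [59.7 59.6] 78.5 z 0.0286 2110
rect 424.4 -319.9 60.7 60.6 ang 78.4 | rob [ 424.1 -319.9] [60.3 60. ] 79.0 z 0.028 415
rect 447.8 -170.2 45.8 44.5 ang 76.4 | rob [ 447.8 -170.3] [45.6 44.3] 77.0 z 0.0234 199
rect 425.4 329.1 32.2 33.9 ang 14.7 | rob [425.5 329.2] [31.9 33.6] 16.0 z 0.0182 117
rect 419.8 20.8 49.8 50.2 ang 65.9 | rob [419.8  20.9] [49.6 50.1] 66.0 z 0.0178 180
bench z wrist -0.0011208634126280885
```

Run:
```python
from h import *
plan(.4244,-.3207,.03,78.2)
```

```text
t 2.58 tcp [ 0.4276 -0.3196  0.1711] jaw 106.37 j6 -54.2 slide [ 0.0032 -0.0004  0.1411] spin opts (0,-90,+90,180) [np.float64(28.2), np.float64(-61.8), np.float64(118.2), np.float64(-151.8)]
```

Request:
{"fn": "servo_tool", "kwargs": {
  "slide": [
    [0.003,0,0.02],
    [0.003,0,0.04],
    [0.003,0,0.06],
    [0.003,0,0.075],
    [0.003,0,0.08]
  ],
  "spin": [7,14,21,28,28.2],
  "grip": [0,0,0,0,0]
}}

```text
time_s: 3.0
tcp_pos: [0.4216, -0.3233, 0.0905]
ee_rot: [[-0.977, 0.213, -0.004], [0.213, 0.977, 0.002], [0.004, 0.001, -1.0]]
wrist_force: [-1.1, 0.4, 0.4]
gripper_width: 0.999
gripper_force: 0.0
```

Run:
```python
from h import *
plan(.4244,-.3207,.03,78.2)
c=snap('wrist');block(c,(.424,-.32),.029); plan(.4244,-.3207,.03,78.2)
```

```text
t 3.0 tcp [ 0.4216 -0.3233  0.0905] jaw 77.69 j6 -82.3 slide [-0.0025  0.0031  0.0605] spin opts (0,-90,+90,180) [np.float64(-0.5), np.float64(-90.5), np.float64(89.5), np.float64(179.5)]
rect 424.7 -320.9 60.3 60.7 ang 77.9 | rob [ 424.4 -320.9] [59.6 59.7] 78.0 z 0.0287 3366
t 3.05 tcp [ 0.4218 -0.3234  0.0907] jaw 77.95 j6 -82.0 slide [-0.0022  0.0032  0.0607] spin opts (0,-90,+90,180) [np.float64(-0.2), np.float64(-90.2), np.float64(89.8), np.float64(179.8)]
```

Request:
{"fn": "servo_tool", "kwargs": {
  "slide": [
    [-0.001,0.003,0.02],
    [-0.002,0.003,0.04],
    [-0.002,0.003,0.055],
    [-0.002,0.003,0.06],
    [-0.002,0.003,0.06]
  ],
  "spin": [0,0,0,0,0],
  "grip": [0,0,0,0,0]
}}

```text
time_s: 3.47
tcp_pos: [0.4256, -0.3211, 0.0323]
ee_rot: [[-0.978, 0.208, -0.001], [0.208, 0.978, 0.0], [0.001, -0.0, -1.0]]
wrist_force: [0.7, 0.6, -0.0]
gripper_width: 0.998
gripper_force: 0.0
```

Request:
{"fn": "servo_tool", "kwargs": {
  "slide": [
    [0,0,0],
    [0,0,0],
    [0,0,0],
    [0,0,0],
    [0,0,0]
  ],
  "spin": [0,0,0,0,0],
  "grip": [0.5,0.5,0.5,0.5,0.5]
}}

```text
time_s: 3.88
tcp_pos: [0.4261, -0.321, 0.0333]
ee_rot: [[-0.978, 0.21, 0.001], [0.21, 0.978, -0.0], [-0.001, -0.0, -1.0]]
wrist_force: [0.1, 0.3, 0.2]
gripper_width: 0.704
gripper_force: 0.0
```

Run:
```python
from h import *
s=sense();plan(.4244,-.3207,.03,78.2);print(s['gripper_width'],s['gripper_force'],s['wrist_force'])
```

```text
t 3.88 tcp [ 0.4261 -0.321   0.0333] jaw 77.9 j6 -82.5 slide [ 0.0018 -0.0001  0.0032] spin opts (0,-90,+90,180) [np.float64(-0.3), np.float64(-90.3), np.float64(89.7), np.float64(179.7)]
0.7041847762534009 0.0 [0.05082919 0.32681785 0.18898879]
```

Request:
{"fn": "servo_tool", "kwargs": {
  "slide": [
    [0,0,0],
    [0,0,0],
    [0,0,0],
    [0,0,0],
    [0,0,0]
  ],
  "spin": [0,0,0,0,0],
  "grip": [0.6,0.6,0.6,0.6,0.6]
}}

```text
time_s: 4.3
tcp_pos: [0.4261, -0.321, 0.0332]
ee_rot: [[-0.978, 0.209, 0.001], [0.209, 0.978, -0.0], [-0.001, -0.0, -1.0]]
wrist_force: [0.3, 0.7, 6.3]
gripper_width: 0.688
gripper_force: 30.0
```

Request:
{"fn": "servo_tool", "kwargs": {
  "slide": [
    [0,0,-0.01],
    [0,0,-0.03],
    [0,0,-0.06],
    [0,0,-0.09],
    [0,0,-0.12]
  ],
  "spin": [0,0,0,0,0],
  "grip": [0.6,0.6,0.6,0.6,0.6]
}}

```text
time_s: 4.72
tcp_pos: [0.4251, -0.3205, 0.1536]
ee_rot: [[-0.978, 0.21, -0.001], [0.21, 0.978, 0.001], [0.002, 0.001, -1.0]]
wrist_force: [1.4, -0.6, -1.9]
gripper_width: 0.688
gripper_force: 30.0
```

Run:
```python
from h import *
s=sense();plan(.595,-.018,.15,90);print(s['gripper_width'],s['gripper_force'],s['wrist_force'])
t=dict(np.load('pics/top.npz'))
# board outlines: bright, low-saturation quads near the boards, in the top picture
hsv=cv2.cvtColor(t['pixels'],cv2.COLOR_BGR2HSV)
for n,(lo,hi),(g) in [('green',((60,80,40),(95,255,255)),(.595,-.018)),('blue',((100,80,40),(125,255,255)),(.595,.238)),('red',((0,120,60),(8,255,255)),(.594,-.239))]:
    m=cv2.inRange(hsv,lo,hi)
    if n=='red': m|=cv2.inRange(hsv,(172,120,60),(180,255,255))
    v,u=np.nonzero(m); W=np.array([P(t,a,b,.010) for a,b in zip(u,v)])
    k=np.hypot(W[:,0]-g[0],W[:,1]-g[1])<.11
    print(n,cv2.minAreaRect((W[k,:2]*1000).astype(np.float32)))
```

```text
t 4.72 tcp [ 0.4251 -0.3205  0.1536] jaw 77.88 j6 -82.5 slide [-0.1026  0.3314  0.0036] spin opts (0,-90,+90,180) [np.float64(-12.1), np.float64(-102.1), np.float64(77.9), np.float64(167.9)]
0.6875385759927639 30.000110347755253 [ 1.3898636  -0.58911824 -1.86665498]
green ((592.713623046875, -16.33887481689453), (150.4700164794922, 140.10276794433594), 84.12049865722656)
blue ((595.7816772460938, 234.50955200195312), (112.0234603881836, 141.15150451660156), 12.346883773803711)
red ((591.53759765625, -241.83770751953125), (101.9111099243164, 121.99054718017578), 6.888526916503906)
```

Request:
{"fn": "servo_tool", "kwargs": {
  "slide": [
    [-0.003,0.007,-0.002],
    [-0.009,0.021,-0.004],
    [-0.019,0.041,-0.006],
    [-0.031,0.069,-0.008],
    [-0.044,0.097,-0.01]
  ],
  "spin": [0,0,0,0,0],
  "grip": [0.6,0.6,0.6,0.6,0.6]
}}

```text
time_s: 5.13
tcp_pos: [0.4887, -0.2342, 0.1621]
ee_rot: [[-0.977, 0.212, -0.001], [0.212, 0.977, 0.001], [0.001, 0.001, -1.0]]
wrist_force: [1.2, -0.6, -2.1]
gripper_width: 0.69
gripper_force: 30.0
```

Request:
{"fn": "servo_tool", "kwargs": {
  "slide": [
    [-0.014,0.031,-0.003],
    [-0.028,0.062,-0.006],
    [-0.042,0.093,-0.009],
    [-0.056,0.124,-0.012],
    [-0.07,0.155,-0.016]
  ],
  "spin": [0,0,0,0,0],
  "grip": [0.6,0.6,0.6,0.6,0.6]
}}

```text
time_s: 5.55
tcp_pos: [0.5901, -0.0966, 0.1777]
ee_rot: [[-0.978, 0.21, -0.002], [0.21, 0.978, 0.0], [0.002, 0.0, -1.0]]
wrist_force: [-0.2, -0.2, -0.6]
gripper_width: 0.69
gripper_force: 30.0
```

Request:
{"fn": "servo_tool", "kwargs": {
  "slide": [
    [-0.012,0.028,-0.003],
    [-0.023,0.052,-0.006],
    [-0.033,0.073,-0.008],
    [-0.039,0.086,-0.009],
    [-0.042,0.093,-0.009]
  ],
  "spin": [-2,-4,-6,-6.2,-6.2],
  "grip": [0.6,0.6,0.6,0.6,0.6]
}}

```text
time_s: 5.97
tcp_pos: [0.6512, -0.0146, 0.1867]
ee_rot: [[-0.995, 0.102, -0.001], [0.102, 0.995, 0.0], [0.001, 0.0, -1.0]]
wrist_force: [0.2, -0.7, -0.8]
gripper_width: 0.685
gripper_force: 30.0
```

Run:
```python
from h import *
plan(.5927,-.0163,.15,84.1)
c=snap('wrist'); np.savez('pics/w2',**c); cv2.imwrite('pics/w2.png',c['pixels'])
```

```text
t 5.97 tcp [ 0.6512 -0.0146  0.1867] jaw 84.13 j6 -108.8 slide [ 0.058  -0.0077  0.0368] spin opts (0,-90,+90,180) [np.float64(0.0), np.float64(-90.0), np.float64(90.0), np.float64(-180.0)]
```

View pics/w2.png

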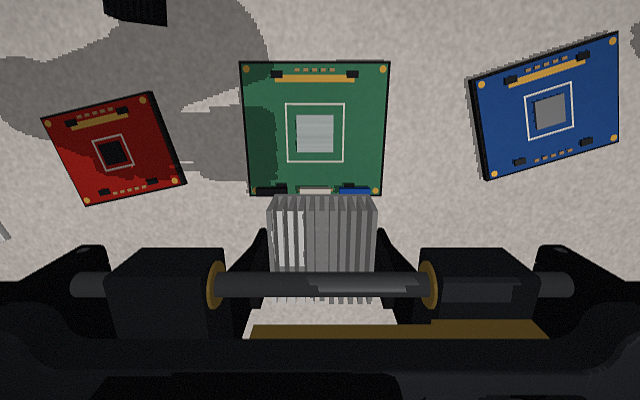

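Wrist view: the green board's outline is centred at (315,132), red's at (113,152) and blue's at (550,111). All are unobstructed, and the sink is held square in the jaws.

```bash
cat >> h.py <<'E'
def outline(c,g,size,z=.010,thr=None,r=.05,show=None):
    hsv=cv2.cvtColor(c['pixels'],cv2.COLOR_BGR2HSV).astype(int)
    v,u=np.mgrid[:400,:640]
    o=-c['R'].T@c['t']; ray=np.stack([(u-c['cx'])/c['fx'],(v-c['cy'])/c['fy'],np.ones_like(u)],-1)@c['R']
    W=o+ray*((z-o[2])/ray[...,2])[...,None]
    near=np.hypot(W[...,0]-g[0],W[...,1]-g[1])<r
    for S,V in [(60,150),(60,110),(80,90),(90,130),(110,110)]:
        m=((hsv[...,1]<S)&(hsv[...,2]>V)&near).astype(np.uint8)
        k,l,st,_=cv2.connectedComponentsWithStats(m,connectivity=8)
        for i in range(1,k):
            if st[i,4]<40: continue
            q=W[l==i][:,:2]*1000
            (cx,cy),(w,h),a=cv2.minAreaRect(q.astype(np.float32))
            if abs(w-size)<5 and abs(h-size)<5: print('outline',S,V,round(cx,1),round(cy,1),round(w,1),round(h,1),'ang',round(a%90,1),st[i,4])
E
python3 - <<'E'
from h import *
c=dict(np.load('pics/w2.npz'))
for n,g,s in [('green',(.593,-.016),60),('blue',(.596,.2345),45),('red',(.5915,-.242),32)]: print(n);outline(c,g,s)
t=dict(np.load('pics/top.npz'))
print('top')
for n,g,s in [('green',(.593,-.016),60),('blue',(.596,.2345),45),('red',(.5915,-.242),32)]: print(n);outline(t,g,s)
E
```

```text
green
outline 60 150 595.7 -16.1 63.6 63.2 ang 84.1 361
outline 60 110 595.7 -16.2 64.1 63.2 ang 84.1 570
outline 80 90 595.7 -16.0 64.4 63.2 ang 84.1 596
outline 90 130 595.7 -16.2 64.1 63.2 ang 84.1 463
outline 110 110 595.2 -16.1 64.6 64.2 ang 84.1 616
blue
outline 60 150 598.3 235.0 48.9 48.9 ang 12.2 324
outline 60 110 598.5 235.2 49.4 49.2 ang 12.3 408
outline 80 90 598.3 235.1 49.9 49.2 ang 12.1 444
outline 90 130 598.3 235.2 49.9 49.1 ang 12.1 429
outline 110 110 598.3 235.1 49.9 49.4 ang 12.2 469
red
outline 80 90 593.5 -242.1 36.0 35.9 ang 6.8 224
top
green
blue
outline 90 130 596.7 237.2 50.0 48.3 ang 13.3 46
red
```

Run:
```python
from h import *
t=dict(np.load('pics/top.npz')); c=dict(np.load('pics/w2.npz'))
for nm,k in (('top',t),('w2',c)):
  hsv=cv2.cvtColor(k['pixels'],cv2.COLOR_BGR2HSV).astype(int)
  v,u=np.mgrid[:400,:640]
  for n,g,s,col in [('green',(.595,-.016),.028,0),('blue',(.597,.2355),.021,0),('red',(.593,-.242),.0155,1)]:
    W=np.array([P(k,a,b,.012)[:2] for a,b in zip(u.ravel(),v.ravel())]).reshape(400,640,2) if n=='green' else W
    near=np.hypot(W[...,0]-g[0],W[...,1]-g[1])<s
    sub=k['pixels'][near].astype(float); wt=(hsv[near][:,1]<70).astype(float) if not col else (hsv[near][:,2]<70).astype(float)
    print(nm,n,(W[near]*wt[:,None]).sum(0)/wt.sum()*1000,wt.sum()*0+int(wt.sum()))
```

```text
top green [593.9751849  -16.17412453] 232.0
top blue [596.08342259 235.53491866] 118.0
top red [ 591.63159732 -242.21332086] 71.0
w2 green [594.90227446 -16.10609921] 1440.0
w2 blue [597.80852488 234.59364895] 866.0
w2 red [ 593.02201141 -241.30292043] 496.0
```

Request:
{"fn": "servo_tool", "kwargs": {
  "slide": [
    [0.008,-0.001,0.01],
    [0.024,-0.003,0.03],
    [0.04,-0.005,0.06],
    [0.05,-0.007,0.085],
    [0.0543,-0.0073,0.097]
  ],
  "spin": [0,0,0,0,0],
  "grip": [0.6,0.6,0.6,0.6,0.6]
}}

```text
time_s: 6.43
tcp_pos: [0.5909, -0.0196, 0.0871]
ee_rot: [[-0.994, 0.106, -0.008], [0.106, 0.994, -0.001], [0.008, -0.001, -1.0]]
wrist_force: [-1.0, -0.0, -0.8]
gripper_width: 0.688
gripper_force: 30.0
```

Request:
{"fn": "servo_tool", "kwargs": {
  "slide": [
    [0,0,0.005],
    [0,0,0.01],
    [0,0,0.015],
    [0,0,0.02],
    [0,0,0.02]
  ],
  "spin": [0,0,0,0,0],
  "grip": [0.6,0.6,0.6,0.6,0.6]
}}

```text
time_s: 6.85
tcp_pos: [0.5961, -0.018, 0.0702]
ee_rot: [[-0.995, 0.104, -0.0], [0.104, 0.995, 0.0], [0.0, 0.0, -1.0]]
wrist_force: [-0.2, -0.6, -2.3]
gripper_width: 0.687
gripper_force: 30.0
```

Run:
```python
from h import *
plan(.5965,-.0163,.0452,84.1); print(sense()['wrist_force'])
```

```text
t 6.85 tcp [ 0.5961 -0.018   0.0702] jaw 84.05 j6 -109.7 slide [-0.0002  0.0018  0.025 ] spin opts (0,-90,+90,180) [np.float64(-0.0), np.float64(-90.0), np.float64(90.0), np.float64(180.0)]
[-0.24939146 -0.63603492 -2.2584483 ]
```

Request:
{"fn": "servo_tool", "kwargs": {
  "slide": [
    [0,0.001,0.006],
    [0,0.0016,0.012],
    [0,0.0016,0.017],
    [0,0.0016,0.02],
    [0,0.0016,0.021]
  ],
  "spin": [0,0,0,0,0],
  "grip": [0.6,0.6,0.6,0.6,0.6]
}}

```text
time_s: 7.27
tcp_pos: [0.5957, -0.0164, 0.0487]
ee_rot: [[-0.995, 0.103, -0.001], [0.103, 0.995, -0.0], [0.001, -0.0, -1.0]]
wrist_force: [0.9, -0.8, -0.5]
gripper_width: 0.688
gripper_force: 30.0
```

Request:
{"fn": "servo_tool", "kwargs": {
  "slide": [
    [0,0,0.0005],
    [0,0,0.001],
    [0,0,0.0015],
    [0,0,0.002],
    [0,0,0.0025]
  ],
  "spin": [0,0,0,0,0],
  "grip": [0.6,0.6,0.6,0.6,0.6]
}}

```text
time_s: 7.68
tcp_pos: [0.5962, -0.0163, 0.0472]
ee_rot: [[-0.995, 0.103, 0.0], [0.103, 0.995, 0.0], [-0.0, 0.0, -1.0]]
wrist_force: [0.5, -0.1, -1.2]
gripper_width: 0.689
gripper_force: 30.0
```

Run:
```python
from h import *
plan(.5965,-.0163,.0452,84.1); print(sense()['wrist_force'])
```

```text
t 7.68 tcp [ 0.5962 -0.0163  0.0472] jaw 84.09 j6 -109.9 slide [-0.0003  0.0001  0.002 ] spin opts (0,-90,+90,180) [np.float64(-0.0), np.float64(-90.0), np.float64(90.0), np.float64(180.0)]
[ 0.46432604 -0.10799445 -1.19412395]
```

Request:
{"fn": "servo_tool", "kwargs": {
  "slide": [
    [0,0,0.0005],
    [0,0,0.001],
    [0,0,0.0015],
    [0,0,0.0015],
    [0,0,0.0015]
  ],
  "spin": [0,0,0,0,0],
  "grip": [0.6,0.6,0.6,0.6,0.6]
}}

```text
time_s: 8.1
tcp_pos: [0.5961, -0.0164, 0.0455]
ee_rot: [[-0.995, 0.103, -0.0], [0.103, 0.995, -0.0], [0.0, -0.0, -1.0]]
wrist_force: [0.7, -0.5, -0.7]
gripper_width: 0.686
gripper_force: 30.0
```

Request:
{"fn": "servo_tool", "kwargs": {
  "slide": [
    [0,0,0.0003],
    [0,0,0.0005],
    [0,0,0.0005],
    [0,0,0.0005],
    [0,0,0.0005]
  ],
  "spin": [0,0,0,0,0],
  "grip": [0.6,0.6,0.6,0.6,0.6]
}}

```text
time_s: 8.52
tcp_pos: [0.5962, -0.0163, 0.0452]
ee_rot: [[-0.995, 0.103, 0.0], [0.103, 0.995, 0.0], [-0.0, 0.0, -1.0]]
wrist_force: [-0.6, 0.1, 0.6]
gripper_width: 0.687
gripper_force: 30.0
```

Request:
{"fn": "servo_tool", "kwargs": {
  "slide": [
    [0,0,0.0003],
    [0,0,0.0005],
    [0,0,0.0005],
    [0,0,0.0005],
    [0,0,0.0005]
  ],
  "spin": [0,0,0,0,0],
  "grip": [0.6,0.6,0.6,0.6,0.6]
}}

```text
time_s: 8.93
tcp_pos: [0.5962, -0.0163, 0.0452]
ee_rot: [[-0.995, 0.103, 0.0], [0.103, 0.995, -0.0], [-0.0, -0.0, -1.0]]
wrist_force: [-1.5, -0.5, 5.8]
gripper_width: 0.687
gripper_force: 30.0
```

Request:
{"fn": "servo_tool", "kwargs": {
  "slide": [
    [0,0,0],
    [0,0,0],
    [0,0,0],
    [0,0,0],
    [0,0,0]
  ],
  "spin": [0,0,0,0,0],
  "grip": [0.15,0.15,0.15,0.15,0.15]
}}

```text
time_s: 9.35
tcp_pos: [0.5961, -0.0163, 0.0443]
ee_rot: [[-0.995, 0.103, -0.0], [0.103, 0.995, -0.0], [0.0, -0.0, -1.0]]
wrist_force: [-0.5, 0.6, -1.0]
gripper_width: 0.842
gripper_force: 0.0
```

Request:
{"fn": "servo_tool", "kwargs": {
  "slide": [
    [0,0,-0.01],
    [0,0,-0.03],
    [0,0,-0.06],
    [0,0,-0.09],
    [0,0,-0.12]
  ],
  "spin": [0,0,0,0,0],
  "grip": [0.15,0,0,0,0]
}}

```text
time_s: 9.77
tcp_pos: [0.596, -0.0164, 0.1665]
ee_rot: [[-0.995, 0.103, 0.0], [0.103, 0.995, -0.0], [-0.0, -0.0, -1.0]]
wrist_force: [0.6, 1.0, -0.3]
gripper_width: 0.987
gripper_force: 0.0
```

Request:
{"fn": "servo_tool", "kwargs": {
  "slide": [
    [0,0,-0.01],
    [0,0,-0.01],
    [0,0,-0.01],
    [0,0,-0.01],
    [0,0,-0.01]
  ],
  "spin": [0,0,0,0,0],
  "grip": [0,0,0,0,0]
}}

```text
time_s: 10.18
tcp_pos: [0.5951, -0.0165, 0.1728]
ee_rot: [[-0.995, 0.103, -0.004], [0.103, 0.995, -0.0], [0.003, -0.001, -1.0]]
wrist_force: [0.3, 0.9, 0.0]
gripper_width: 1.002
gripper_force: 0.0
```

Run:
```python
from h import *
c=snap('wrist'); np.savez('pics/w3',**c); plan(.4478,-.1703,.15,77)
block(c,(.595,-.016),.041)
im=c['pixels']; cv2.imwrite('pics/w3.png',cv2.resize(im[60:280,180:460],(800,629)[:2] and (760,597),interpolation=cv2.INTER_CUBIC))
t=snap('top'); np.savez('pics/top2',**t); block(t,(.595,-.016),.041)
```

```text
t 10.23 tcp [ 0.5953 -0.0165  0.1728] jaw 84.08 j6 -109.9 slide [ 0.1307 -0.1682  0.0234] spin opts (0,-90,+90,180) [np.float64(7.1), np.float64(-82.9), np.float64(97.1), np.float64(-172.9)]
rect 594.5 -15.7 60.0 60.3 ang 84.2 | rob [594.5 -15.7] [59.6 59.9] 84.0 z 0.0408 1985
rect 592.6 -15.1 60.0 59.2 ang 83.7 | rob [592.7 -15. ] [59.6 58.7] 84.5 z 0.0407 220
```

View pics/w3.png

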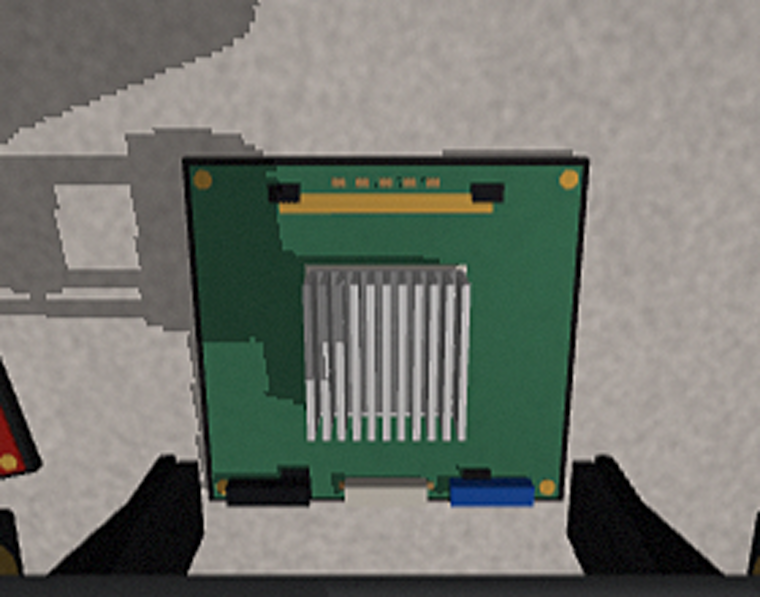

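```bash
cat >> h.py <<'E'
def ortho(c,g,z=.010,half=.085,n=340):
    s=2*half/n; i,j=np.mgrid[:n,:n]
    X=np.stack([g[0]-half+i*s,g[1]-half+j*s,np.full(i.shape,z)],-1)@c['R'].T+c['t']
    u=X[...,0]/X[...,2]*c['fx']+c['cx'];v=X[...,1]/X[...,2]*c['fy']+c['cy']
    return cv2.remap(c['pixels'],u.astype(np.float32),v.astype(np.float32),cv2.INTER_CUBIC)
E
python3 - <<'E'
from h import *
a=dict(np.load('pics/w2.npz'));b=dict(np.load('pics/w3.npz'));g=(.595,-.016)
A,B=[cv2.cvtColor(ortho(k,g),cv2.COLOR_BGR2HSV)[...,1] for k in (a,b)]  # saturation: shadow tolerant
m=np.full(A.shape,255,np.uint8); m[90:,95:245]=0; m[290:]=0
M=np.eye(2,3,dtype=np.float32)
cc,M=cv2.findTransformECC(A,B,M,cv2.MOTION_EUCLIDEAN,(3,200,1e-6),m,5)
p=M@np.array([170,170,1.]); print(cc,'shift xmm,ymm',(p-170)[::-1]*.5,'rot',np.degrees(np.arctan2(M[1,0],M[0,0])))
cv2.imwrite('pics/cmp.png',np.hstack([ortho(a,g),ortho(b,g)]))
E
```

```text
0.9815641735961556 shift xmm,ymm [-0.25128502  0.08468899] rot -0.01762449
```

View pics/cmp.png

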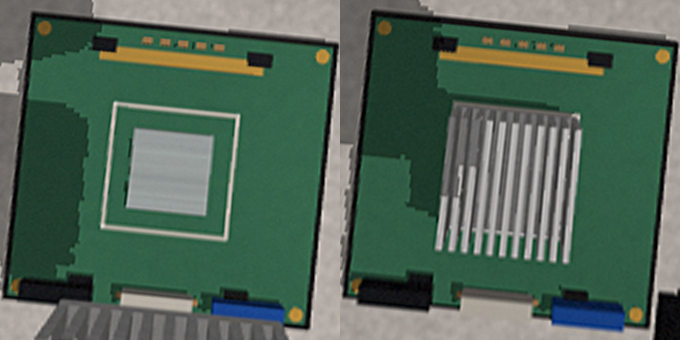

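Left: the bare outline. Right: the sink sitting square within about 1 mm of it, with the bottom outline line showing evenly. That is good enough, so next is the medium sink.

Request:
{"fn": "servo_tool", "kwargs": {
  "slide": [
    [0.015,-0.019,0],
    [0.034,-0.044,0],
    [0.054,-0.069,0],
    [0.074,-0.094,0],
    [0.094,-0.119,0]
  ],
  "spin": [0,0,0,0,0],
  "grip": [0,0,0,0,0]
}}

```text
time_s: 10.7
tcp_pos: [0.4889, -0.1258, 0.1737]
ee_rot: [[-0.995, 0.102, -0.002], [0.102, 0.995, -0.0], [0.002, -0.0, -1.0]]
wrist_force: [-0.5, -1.1, -0.6]
gripper_width: 0.998
gripper_force: 0.0
```

Request:
{"fn": "servo_tool", "kwargs": {
  "slide": [
    [0.017,-0.023,0.005],
    [0.03,-0.041,0.015],
    [0.0365,-0.049,0.022],
    [0.0367,-0.0492,0.0234],
    [0.0367,-0.0492,0.0234]
  ],
  "spin": [4,7,7,7,7],
  "grip": [0,0,0,0,0]
}}

```text
time_s: 11.12
tcp_pos: [0.4487, -0.1703, 0.1505]
ee_rot: [[-0.975, 0.223, -0.001], [0.223, 0.975, -0.0], [0.001, -0.0, -1.0]]
wrist_force: [0.3, 0.1, 0.0]
gripper_width: 0.996
gripper_force: 0.0
```

Run:
```python
from h import *
c=snap('wrist'); plan(.4478,-.1703,.027,77); block(c,(.448,-.17),.0238,.05)
```

```text
t 11.17 tcp [ 0.4497 -0.17    0.151 ] jaw 77.15 j6 -101.6 slide [ 0.0018 -0.0007  0.124 ] spin opts (0,-90,+90,180) [np.float64(0.2), np.float64(-89.8), np.float64(90.2), np.float64(-179.8)]
rect 448.3 -170.9 44.9 45.0 ang 77.7 | rob [ 448.2 -170.9] [44.5 44.7] 78.0 z 0.0237 1145
```

Request:
{"fn": "servo_tool", "kwargs": {
  "slide": [
    [0.001,-0.001,0.015],
    [0.0012,-0.0012,0.045],
    [0.0012,-0.0012,0.08],
    [0.0012,-0.0012,0.105],
    [0.0012,-0.0012,0.12]
  ],
  "spin": [-0.6,-0.6,-0.6,-0.6,-0.6],
  "grip": [0,0,0,0,0]
}}

```text
time_s: 11.58
tcp_pos: [0.4475, -0.1701, 0.0287]
ee_rot: [[-0.977, 0.211, -0.003], [0.211, 0.977, 0.0], [0.003, -0.0, -1.0]]
wrist_force: [-0.3, -0.3, -0.7]
gripper_width: 1.0
gripper_force: 0.0
```

Request:
{"fn": "servo_tool", "kwargs": {
  "slide": [
    [0,0,0],
    [0,0,0],
    [0,0,0],
    [0,0,0],
    [0,0,0]
  ],
  "spin": [0,0,0,0,0],
  "grip": [0.2,0.3,0.4,0.4,0.4]
}}

```text
time_s: 12.0
tcp_pos: [0.4485, -0.171, 0.0325]
ee_rot: [[-0.977, 0.213, 0.003], [0.213, 0.977, -0.0], [-0.003, 0.0, -1.0]]
wrist_force: [-0.3, -0.1, -0.3]
gripper_width: 0.706
gripper_force: 0.0
```

Run:
```python
from h import *
plan(.4483,-.1709,.031,77.8)
```

```text
t 12.0 tcp [ 0.4485 -0.171   0.0325] jaw 77.72 j6 -100.9 slide [0.0002 0.     0.0014] spin opts (0,-90,+90,180) [np.float64(-0.1), np.float64(-90.1), np.float64(89.9), np.float64(179.9)]
```

Request:
{"fn": "servo_tool", "kwargs": {
  "slide": [
    [0,0,0],
    [0,0,0],
    [0,0,0],
    [0,0,0],
    [0,0,0]
  ],
  "spin": [0,0,0,0,0],
  "grip": [0.6,0.6,0.6,0.6,0.6]
}}

```text
time_s: 12.42
tcp_pos: [0.4476, -0.1711, 0.0317]
ee_rot: [[-0.977, 0.213, 0.001], [0.213, 0.977, -0.0], [-0.001, 0.0, -1.0]]
wrist_force: [-1.2, 0.6, 6.1]
gripper_width: 0.512
gripper_force: 30.0
```

Request:
{"fn": "servo_tool", "kwargs": {
  "slide": [
    [0,0,0],
    [0,0,0],
    [0,0,0],
    [0,0,0],
    [0,0,0]
  ],
  "spin": [0,0,0,0,0],
  "grip": [0.7,0.7,0.7,0.7,0.7]
}}

```text
time_s: 12.83
tcp_pos: [0.4477, -0.1711, 0.0317]
ee_rot: [[-0.977, 0.213, 0.001], [0.213, 0.977, -0.0], [-0.001, 0.0, -1.0]]
wrist_force: [-1.2, 0.9, 5.9]
gripper_width: 0.515
gripper_force: 30.0
```

Run:
```python
from h import *
plan(.5984,.2352,.15,102.2);s=sense();print(s['gripper_width'],s['gripper_force'])
```

```text
t 12.83 tcp [ 0.4477 -0.1711  0.0317] jaw 77.7 j6 -100.9 slide [-0.0608  0.4291 -0.1182] spin opts (0,-90,+90,180) [np.float64(-24.5), np.float64(-114.5), np.float64(65.5), np.float64(155.5)]
0.5152098907572978 29.999486804008484
```

Request:
{"fn": "servo_tool", "kwargs": {
  "slide": [
    [0,0,-0.01],
    [0,0,-0.03],
    [0,0,-0.06],
    [0,0,-0.09],
    [0,0,-0.12]
  ],
  "spin": [0,0,0,0,0],
  "grip": [0.7,0.7,0.7,0.7,0.7]
}}

```text
time_s: 13.25
tcp_pos: [0.4465, -0.171, 0.1518]
ee_rot: [[-0.977, 0.213, -0.002], [0.213, 0.977, 0.0], [0.002, -0.0, -1.0]]
wrist_force: [1.0, 0.5, -1.5]
gripper_width: 0.516
gripper_force: 30.0
```

Request:
{"fn": "servo_tool", "kwargs": {
  "slide": [
    [-0.001,0.009,0],
    [-0.004,0.026,0],
    [-0.007,0.051,0],
    [-0.012,0.086,0],
    [-0.0168,0.12,0]
  ],
  "spin": [0,0,0,0,0],
  "grip": [0.7,0.7,0.7,0.7,0.7]
}}

```text
time_s: 13.67
tcp_pos: [0.4889, -0.0565, 0.1505]
ee_rot: [[-0.977, 0.215, -0.001], [0.215, 0.977, 0.0], [0.001, -0.0, -1.0]]
wrist_force: [-0.1, -0.2, -1.1]
gripper_width: 0.52
gripper_force: 30.0
```

Request:
{"fn": "servo_tool", "kwargs": {
  "slide": [
    [-0.0054,0.0386,0],
    [-0.0108,0.0772,0],
    [-0.0162,0.1158,0],
    [-0.0216,0.1544,0],
    [-0.027,0.193,0]
  ],
  "spin": [0,0,0,0,0],
  "grip": [0.7,0.7,0.7,0.7,0.7]
}}

```text
time_s: 14.08
tcp_pos: [0.5566, 0.1272, 0.1502]
ee_rot: [[-0.977, 0.213, -0.002], [0.213, 0.977, -0.0], [0.001, -0.001, -1.0]]
wrist_force: [0.9, -0.7, -0.5]
gripper_width: 0.515
gripper_force: 30.0
```

Request:
{"fn": "servo_tool", "kwargs": {
  "slide": [
    [-0.005,0.034,0],
    [-0.009,0.065,0],
    [-0.013,0.09,0],
    [-0.015,0.108,0],
    [-0.0162,0.1158,0]
  ],
  "spin": [-5,-11,-17,-22,-24.5],
  "grip": [0.7,0.7,0.7,0.7,0.7]
}}

```text
time_s: 14.5
tcp_pos: [0.5976, 0.2376, 0.1494]
ee_rot: [[-0.976, -0.217, -0.001], [-0.217, 0.976, -0.0], [0.001, -0.0, -1.0]]
wrist_force: [0.1, 0.1, -0.3]
gripper_width: 0.511
gripper_force: 30.0
```

Request:
{"fn": "servo_tool", "kwargs": {
  "slide": [
    [0,0,0.01],
    [0,0,0.03],
    [0,0,0.05],
    [0,0,0.065],
    [0,0,0.07]
  ],
  "spin": [0,0,0,0,0],
  "grip": [0.7,0.7,0.7,0.7,0.7]
}}

```text
time_s: 14.92
tcp_pos: [0.5948, 0.233, 0.0767]
ee_rot: [[-0.978, -0.208, -0.007], [-0.208, 0.978, -0.004], [0.008, -0.002, -1.0]]
wrist_force: [0.2, -0.5, -1.5]
gripper_width: 0.514
gripper_force: 30.0
```

Run:
```python
from h import *
plan(.5978,.2351,.0437,102.2);s=sense();print(s['gripper_width'],s['gripper_force'],s['wrist_force'])
```

```text
t 14.92 tcp [0.5948 0.233  0.0767] jaw 102.03 j6 -113.8 slide [-0.0037  0.0015  0.033 ] spin opts (0,-90,+90,180) [np.float64(-0.2), np.float64(-90.2), np.float64(89.8), np.float64(179.8)]
0.513964144869418 29.99729096889496 [ 0.18087611 -0.48235471 -1.49346339]
```

Still settling dynamically, so I hold and continue the descent partway.

Request:
{"fn": "servo_tool", "kwargs": {
  "slide": [
    [0,0,0.005],
    [0,0,0.01],
    [0,0,0.015],
    [0,0,0.018],
    [0,0,0.018]
  ],
  "spin": [0,0,0,0,0],
  "grip": [0.7,0.7,0.7,0.7,0.7]
}}

```text
time_s: 15.33
tcp_pos: [0.5972, 0.2349, 0.0629]
ee_rot: [[-0.978, -0.211, -0.0], [-0.211, 0.978, -0.0], [0.0, -0.0, -1.0]]
wrist_force: [0.4, -0.4, -1.4]
gripper_width: 0.514
gripper_force: 30.0
```

Run:
```python
from h import *
plan(.5978,.2351,.0437,102.2)
```

```text
t 15.33 tcp [0.5972 0.2349 0.0629] jaw 102.17 j6 -113.7 slide [-0.0006  0.0001  0.0192] spin opts (0,-90,+90,180) [np.float64(-0.0), np.float64(-90.0), np.float64(90.0), np.float64(180.0)]
```

Request:
{"fn": "servo_tool", "kwargs": {
  "slide": [
    [-0.0005,0,0.005],
    [-0.0005,0,0.009],
    [-0.0005,0,0.012],
    [-0.0005,0,0.014],
    [-0.0005,0,0.015]
  ],
  "spin": [0,0,0,0,0],
  "grip": [0.7,0.7,0.7,0.7,0.7]
}}

```text
time_s: 15.75
tcp_pos: [0.5977, 0.2351, 0.0477]
ee_rot: [[-0.977, -0.211, -0.001], [-0.211, 0.977, -0.0], [0.001, -0.0, -1.0]]
wrist_force: [0.0, -0.2, -1.9]
gripper_width: 0.511
gripper_force: 30.0
```

Request:
{"fn": "servo_tool", "kwargs": {
  "slide": [
    [0,0,0.0007],
    [0,0,0.0014],
    [0,0,0.0021],
    [0,0,0.0028],
    [0,0,0.003]
  ],
  "spin": [0,0,0,0,0],
  "grip": [0.7,0.7,0.7,0.7,0.7]
}}

```text
time_s: 16.17
tcp_pos: [0.5979, 0.2352, 0.0451]
ee_rot: [[-0.977, -0.211, 0.0], [-0.211, 0.977, 0.0], [-0.0, 0.0, -1.0]]
wrist_force: [-0.0, 0.1, -1.1]
gripper_width: 0.514
gripper_force: 30.0
```

Request:
{"fn": "servo_tool", "kwargs": {
  "slide": [
    [0,0,0.0003],
    [0,0,0.0006],
    [0,0,0.0009],
    [0,0,0.001],
    [0,0,0.001]
  ],
  "spin": [0,0,0,0,0],
  "grip": [0.7,0.7,0.7,0.7,0.7]
}}

```text
time_s: 16.58
tcp_pos: [0.5978, 0.2352, 0.0441]
ee_rot: [[-0.977, -0.211, -0.0], [-0.211, 0.977, -0.0], [0.0, -0.0, -1.0]]
wrist_force: [0.6, -0.2, -1.1]
gripper_width: 0.514
gripper_force: 30.0
```

Request:
{"fn": "servo_tool", "kwargs": {
  "slide": [
    [0,0,0.0003],
    [0,0,0.0005],
    [0,0,0.0005],
    [0,0,0.0005],
    [0,0,0.0005]
  ],
  "spin": [0,0,0,0,0],
  "grip": [0.7,0.7,0.7,0.7,0.7]
}}

```text
time_s: 17.0
tcp_pos: [0.5979, 0.2352, 0.0438]
ee_rot: [[-0.977, -0.211, 0.0], [-0.211, 0.977, 0.0], [-0.0, 0.0, -1.0]]
wrist_force: [-0.4, 0.1, 0.9]
gripper_width: 0.517
gripper_force: 30.0
```

Request:
{"fn": "servo_tool", "kwargs": {
  "slide": [
    [0,0,0.0003],
    [0,0,0.0004],
    [0,0,0.0004],
    [0,0,0.0004],
    [0,0,0.0004]
  ],
  "spin": [0,0,0,0,0],
  "grip": [0.7,0.7,0.7,0.7,0.7]
}}

```text
time_s: 17.42
tcp_pos: [0.5979, 0.2352, 0.0438]
ee_rot: [[-0.977, -0.211, 0.0], [-0.211, 0.977, 0.0], [-0.0, -0.0, -1.0]]
wrist_force: [-2.7, -1.3, 5.7]
gripper_width: 0.516
gripper_force: 30.0
```

Request:
{"fn": "servo_tool", "kwargs": {
  "slide": [
    [0,0,0],
    [0,0,0],
    [0,0,0],
    [0,0,0],
    [0,0,0]
  ],
  "spin": [0,0,0,0,0],
  "grip": [0.2,0.2,0.2,0.2,0.2]
}}

```text
time_s: 17.83
tcp_pos: [0.5979, 0.2351, 0.0429]
ee_rot: [[-0.977, -0.211, -0.0], [-0.211, 0.977, -0.0], [0.0, -0.0, -1.0]]
wrist_force: [0.1, 0.3, -0.0]
gripper_width: 0.77
gripper_force: 0.0
```

Request:
{"fn": "servo_tool", "kwargs": {
  "slide": [
    [0,0,-0.01],
    [0,0,-0.03],
    [0,0,-0.06],
    [0,0,-0.09],
    [0,0,-0.11]
  ],
  "spin": [0,0,0,0,0],
  "grip": [0.2,0.2,0.2,0.2,0.2]
}}

```text
time_s: 18.25
tcp_pos: [0.599, 0.2356, 0.1572]
ee_rot: [[-0.977, -0.212, 0.004], [-0.212, 0.977, 0.002], [-0.005, 0.001, -1.0]]
wrist_force: [0.6, -0.1, 0.3]
gripper_width: 0.8
gripper_force: 0.0
```

Request:
{"fn": "servo_tool", "kwargs": {
  "slide": [
    [0,0,0],
    [0,0,0],
    [0,0,0],
    [0,0,0],
    [0,0,0]
  ],
  "spin": [0,0,0,0,0],
  "grip": [0.2,0.2,0.2,0.2,0.2]
}}

```text
time_s: 18.67
tcp_pos: [0.5973, 0.2348, 0.1519]
ee_rot: [[-0.977, -0.211, -0.002], [-0.211, 0.977, -0.001], [0.003, -0.001, -1.0]]
wrist_force: [-0.4, 0.2, -0.5]
gripper_width: 0.799
gripper_force: 0.0
```

Run:
```python
from h import *
c=snap('wrist'); np.savez('pics/w4',**c); plan(.4255,.3292,.15,105)
block(c,(.598,.235),.036,.05)
print('predicted outline ~598.3 235.1')
g=(.598,.235); a=dict(np.load('pics/w2.npz'))
A,B=[ortho(k,g) for k in (a,c)]
cv2.imwrite('pics/cmp2.png',np.hstack([A,B]))
```

```text
t 18.72 tcp [0.5974 0.2348 0.152 ] jaw 102.18 j6 -113.7 slide [0.1481 0.1285 0.0022] spin opts (0,-90,+90,180) [np.float64(-2.8), np.float64(-92.8), np.float64(87.2), np.float64(177.2)]
rect 598.6 235.9 45.1 45.1 ang 12.5 | rob [598.6 235.9] [44.8 44.7] 12.5 z 0.0358 1246
predicted outline ~598.3 235.1
```

View pics/cmp2.png

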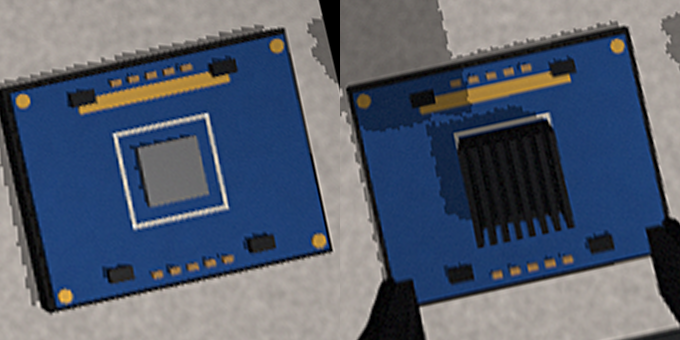

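Run:
```python
from h import *
a=dict(np.load('pics/w2.npz'));b=dict(np.load('pics/w4.npz'));g=(.598,.235)
A,B=[cv2.cvtColor(ortho(k,g),cv2.COLOR_BGR2HSV)[...,1] for k in (a,b)]
m=np.zeros(A.shape,np.uint8); m[20:120,20:310]=255; m[120:240,20:90]=255;m[120:240,250:310]=255
M=np.eye(2,3,dtype=np.float32)
cc,M=cv2.findTransformECC(A,B,M,cv2.MOTION_EUCLIDEAN,(3,200,1e-6),m,5)
p=M@np.array([170,170,1.]); d=(p-170)[::-1]*.5; print(cc,d,'outline in w4',598.3+d[0],235.1+d[1],np.degrees(np.arctan2(M[1,0],M[0,0])))
print(b['t'],-b['R'].T@b['t'])
B=ortho(b,g,half=.035,n=560)
# draw registered outline
R=np.radians(12.2);u=np.array([np.cos(R),np.sin(R)]);v=np.array([-u[1],u[0]])
o=np.array([.5983+d[0]/1000,.2351+d[1]/1000]);pts=[o+.0225*(i*u+j*v) for i,j in((1,1),(1,-1),(-1,-1),(-1,1))]
px=np.array([[(q[1]-g[1]+.035)/.07*560,(q[0]-g[0]+.035)/.07*560] for q in pts],np.int32)
cv2.polylines(B,[px],True,(0,255,255),1); cv2.imwrite('pics/c3.png',B)
```

```text
0.9853867447646224 [-0.0070124  0.6241759] outline in w4 598.2929875959642 235.7241758982651 -0.16198634
[-0.10357426 -0.61054096  0.10815204] [0.51464833 0.21735491 0.28823374]
```

View pics/c3.png

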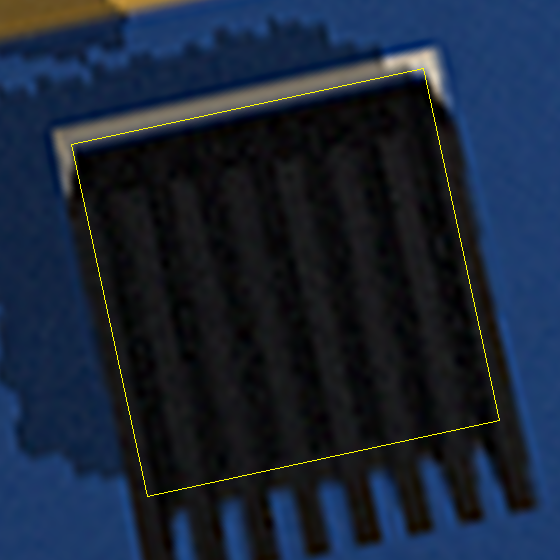

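The blue sink is within about 0.5 mm of its outline (yellow in the crop). Next the small copper sink.

Request:
{"fn": "servo_tool", "kwargs": {
  "slide": [
    [0.015,0.013,0],
    [0.037,0.032,0],
    [0.06,0.052,0],
    [0.083,0.072,0],
    [0.106,0.092,0]
  ],
  "spin": [0,0,0,0,0],
  "grip": [0.2,0.2,0.2,0.2,0.2]
}}

```text
time_s: 19.13
tcp_pos: [0.4736, 0.3029, 0.1525]
ee_rot: [[-0.978, -0.211, -0.001], [-0.211, 0.978, -0.001], [0.001, -0.001, -1.0]]
wrist_force: [1.0, 1.2, 0.5]
gripper_width: 0.803
gripper_force: 0.0
```

Request:
{"fn": "servo_tool", "kwargs": {
  "slide": [
    [0.02,0.018,0],
    [0.034,0.03,0.01],
    [0.041,0.0355,0.02],
    [0.042,0.0365,0.02],
    [0.042,0.0365,0.02]
  ],
  "spin": [-2.8,-2.8,-2.8,-2.8,-2.8],
  "grip": [0.2,0.2,0.2,0.2,0.2]
}}

```text
time_s: 19.55
tcp_pos: [0.4256, 0.3295, 0.1327]
ee_rot: [[-0.966, -0.26, -0.001], [-0.26, 0.966, -0.002], [0.001, -0.001, -1.0]]
wrist_force: [0.6, -0.1, 0.3]
gripper_width: 0.801
gripper_force: 0.0
```

Run:
```python
from h import *
c=snap('wrist'); block(c,(.4255,.329),.0188,.04); plan(.4255,.3292,.029,105)
```

```text
rect 426.8 328.7 32.2 32.1 ang 15.5 | rob [426.7 328.7] [32.  31.8] 16.0 z 0.0188 655
t 19.6 tcp [0.4264 0.3296 0.1332] jaw 105.02 j6 -130.0 slide [ 1.000e-03 -1.000e-04  1.042e-01] spin opts (0,-90,+90,180) [np.float64(0.0), np.float64(-90.0), np.float64(90.0), np.float64(-180.0)]
```

Request:
{"fn": "servo_tool", "kwargs": {
  "slide": [
    [0,-0.001,0.015],
    [0,-0.001,0.045],
    [0,-0.001,0.075],
    [0,-0.001,0.095],
    [0,-0.001,0.103]
  ],
  "spin": [-0.6,-0.6,-0.6,-0.6,-0.6],
  "grip": [0.2,0.2,0.2,0.2,0.2]
}}

```text
time_s: 20.02
tcp_pos: [0.4263, 0.3269, 0.0277]
ee_rot: [[-0.964, -0.267, -0.003], [-0.267, 0.964, -0.004], [0.004, -0.003, -1.0]]
wrist_force: [-0.5, -1.0, 1.0]
gripper_width: 0.8
gripper_force: 0.0
```

Request:
{"fn": "servo_tool", "kwargs": {
  "slide": [
    [0,0,0],
    [0,0,0],
    [0,0,0],
    [0,0,0],
    [0,0,0]
  ],
  "spin": [0,0,0,0,0],
  "grip": [0.3,0.4,0.5,0.5,0.5]
}}

```text
time_s: 20.43
tcp_pos: [0.4269, 0.3292, 0.0316]
ee_rot: [[-0.963, -0.269, 0.002], [-0.269, 0.963, 0.002], [-0.002, 0.002, -1.0]]
wrist_force: [1.2, -0.5, 0.4]
gripper_width: 0.533
gripper_force: 0.0
```

Request:
{"fn": "servo_tool", "kwargs": {
  "slide": [
    [0,0,0],
    [0,0,0],
    [0,0,0],
    [0,0,0],
    [0,0,0]
  ],
  "spin": [0,0,0,0,0],
  "grip": [0.7,0.8,0.8,0.8,0.8]
}}

```text
time_s: 20.85
tcp_pos: [0.4264, 0.3287, 0.0306]
ee_rot: [[-0.963, -0.269, 0.0], [-0.269, 0.963, 0.0], [-0.0, 0.0, -1.0]]
wrist_force: [-1.4, -0.1, 3.7]
gripper_width: 0.368
gripper_force: 30.0
```

Request:
{"fn": "servo_tool", "kwargs": {
  "slide": [
    [0,0,0],
    [0,0,0],
    [0,0,0],
    [0,0,0],
    [0,0,0]
  ],
  "spin": [0,0,0,0,0],
  "grip": [0.8,0.8,0.8,0.8,0.8]
}}

```text
time_s: 21.27
tcp_pos: [0.4264, 0.3287, 0.0307]
ee_rot: [[-0.963, -0.269, 0.0], [-0.269, 0.963, 0.0], [-0.0, 0.0, -1.0]]
wrist_force: [-1.6, -0.5, 5.9]
gripper_width: 0.365
gripper_force: 30.0
```

Run:
```python
from h import *
plan(.650,-.242,.16,96.8)
```

```text
t 21.27 tcp [0.4264 0.3287 0.0307] jaw 105.6 j6 -129.3 slide [-0.0619 -0.6098 -0.1294] spin opts (0,-90,+90,180) [np.float64(8.8), np.float64(-81.2), np.float64(98.8), np.float64(-171.2)]
```

Request:
{"fn": "servo_tool", "kwargs": {
  "slide": [
    [0,0,-0.01],
    [0,0,-0.03],
    [0,0,-0.06],
    [0,0,-0.09],
    [0,0,-0.12]
  ],
  "spin": [0,0,0,0,0],
  "grip": [0.8,0.8,0.8,0.8,0.8]
}}

```text
time_s: 21.68
tcp_pos: [0.426, 0.3281, 0.1514]
ee_rot: [[-0.963, -0.269, -0.001], [-0.269, 0.963, -0.001], [0.001, -0.001, -1.0]]
wrist_force: [0.7, 0.7, -1.0]
gripper_width: 0.362
gripper_force: 30.0
```

Request:
{"fn": "servo_tool", "kwargs": {
  "slide": [
    [-0.001,-0.012,0],
    [-0.003,-0.03,0],
    [-0.0055,-0.055,0],
    [-0.0087,-0.086,0],
    [-0.0124,-0.122,0]
  ],
  "spin": [0,0,0,0,0],
  "grip": [0.8,0.8,0.8,0.8,0.8]
}}

```text
time_s: 22.1
tcp_pos: [0.471, 0.2136, 0.1501]
ee_rot: [[-0.963, -0.27, -0.0], [-0.27, 0.963, 0.0], [0.0, 0.0, -1.0]]
wrist_force: [0.0, 0.2, -0.4]
gripper_width: 0.364
gripper_force: 30.0
```

Request:
{"fn": "servo_tool", "kwargs": {
  "slide": [
    [-0.0038,-0.0378,0],
    [-0.0077,-0.0756,0],
    [-0.0115,-0.1134,0],
    [-0.0154,-0.1512,0],
    [-0.0192,-0.189,0]
  ],
  "spin": [0,0,0,0,0],
  "grip": [0.8,0.8,0.8,0.8,0.8]
}}

```text
time_s: 22.52
tcp_pos: [0.5403, 0.0355, 0.15]
ee_rot: [[-0.963, -0.269, -0.001], [-0.269, 0.963, 0.0], [0.001, 0.0, -1.0]]
wrist_force: [0.6, 1.4, -0.7]
gripper_width: 0.365
gripper_force: 30.0
```

Request:
{"fn": "servo_tool", "kwargs": {
  "slide": [
    [-0.0038,-0.0378,0],
    [-0.0077,-0.0756,0],
    [-0.0115,-0.1134,0],
    [-0.0154,-0.1512,0],
    [-0.0192,-0.189,0]
  ],
  "spin": [0,0,0,0,0],
  "grip": [0.8,0.8,0.8,0.8,0.8]
}}

```text
time_s: 22.93
tcp_pos: [0.6095, -0.1415, 0.1498]
ee_rot: [[-0.963, -0.268, -0.001], [-0.268, 0.963, 0.0], [0.001, 0.001, -1.0]]
wrist_force: [0.6, 0.9, -1.6]
gripper_width: 0.366
gripper_force: 30.0
```

Request:
{"fn": "servo_tool", "kwargs": {
  "slide": [
    [-0.0037,-0.036,0],
    [-0.007,-0.069,0],
    [-0.009,-0.093,0],
    [-0.0105,-0.106,0],
    [-0.0111,-0.1098,0]
  ],
  "spin": [2,4,6,8,8.8],
  "grip": [0.8,0.8,0.8,0.8,0.8]
}}

```text
time_s: 23.35
tcp_pos: [0.6496, -0.2448, 0.1489]
ee_rot: [[-0.994, -0.114, -0.001], [-0.114, 0.994, 0.0], [0.001, 0.0, -1.0]]
wrist_force: [-0.6, 0.2, 0.0]
gripper_width: 0.364
gripper_force: 30.0
```

Request:
{"fn": "servo_tool", "kwargs": {
  "slide": [
    [0,0,0],
    [0,0,0],
    [0,0,0],
    [0,0,0],
    [0,0,0]
  ],
  "spin": [0,0,0,0,0],
  "grip": [0.8,0.8,0.8,0.8,0.8]
}}

```text
time_s: 23.77
tcp_pos: [0.6498, -0.2411, 0.1506]
ee_rot: [[-0.993, -0.12, 0.0], [-0.12, 0.993, 0.0], [-0.0, 0.0, -1.0]]
wrist_force: [-0.0, 0.3, -0.1]
gripper_width: 0.366
gripper_force: 30.0
```

Run:
```python
from h import *
c=snap('wrist'); np.savez('pics/w5',**c); outline(c,(.5935,-.242),32); 
X=cloud(c); m=(abs(X[...,2]-.01)<.006)&(np.hypot(X[...,0]-.5935,X[...,1]+.242)<.05); print('board z',np.median(X[...,2][m]))
plan(.5931,-.242,.0427,96.8); s=sense(); print(s['gripper_width'],s['gripper_force'])
```

```text
outline 60 150 593.6 -242.3 35.3 34.9 ang 6.9 165
outline 60 110 593.7 -242.6 35.3 35.4 ang 6.9 192
outline 80 90 593.7 -242.7 35.3 35.7 ang 6.9 296
outline 90 130 593.7 -242.8 35.3 35.9 ang 6.9 235
outline 110 110 593.7 -242.7 35.3 36.1 ang 6.9 289
board z 0.00899759272908214
t 23.82 tcp [ 0.6499 -0.2412  0.1507] jaw 96.87 j6 -76.1 slide [0.0565 0.006  0.1079] spin opts (0,-90,+90,180) [np.float64(0.1), np.float64(-89.9), np.float64(90.1), np.float64(-179.9)]
0.36901565397456465 29.99991148710251
```

Request:
{"fn": "servo_tool", "kwargs": {
  "slide": [
    [0.01,0.001,0.008],
    [0.028,0.0025,0.03],
    [0.045,0.0043,0.055],
    [0.054,0.0053,0.078],
    [0.0564,0.0055,0.09]
  ],
  "spin": [0,0,0,0,0],
  "grip": [0.8,0.8,0.8,0.8,0.8]
}}

```text
time_s: 24.23
tcp_pos: [0.5897, -0.2425, 0.0577]
ee_rot: [[-0.993, -0.118, -0.005], [-0.118, 0.993, 0.002], [0.005, 0.002, -1.0]]
wrist_force: [0.1, 0.4, -0.9]
gripper_width: 0.363
gripper_force: 30.0
```

Request:
{"fn": "servo_tool", "kwargs": {
  "slide": [
    [0,0,0],
    [0,0,0],
    [0,0,0],
    [0,0,0],
    [0,0,0]
  ],
  "spin": [0,0,0,0,0],
  "grip": [0.8,0.8,0.8,0.8,0.8]
}}

```text
time_s: 24.65
tcp_pos: [0.5943, -0.2434, 0.0616]
ee_rot: [[-0.993, -0.119, 0.003], [-0.119, 0.993, -0.001], [-0.003, -0.001, -1.0]]
wrist_force: [-0.1, -0.1, -0.4]
gripper_width: 0.368
gripper_force: 30.0
```

Run:
```python
from h import *
plan(.5933,-.2425,.0427,96.9)
```

```text
t 24.65 tcp [ 0.5943 -0.2434  0.0616] jaw 96.81 j6 -75.3 slide [0.001  0.0011 0.0189] spin opts (0,-90,+90,180) [np.float64(-0.1), np.float64(-90.1), np.float64(89.9), np.float64(179.9)]
```

Request:
{"fn": "servo_tool", "kwargs": {
  "slide": [
    [0,0.0005,0.004],
    [0,0.0005,0.008],
    [0,0.0005,0.011],
    [0,0.0005,0.013],
    [0,0.0005,0.014]
  ],
  "spin": [0,0,0,0,0],
  "grip": [0.8,0.8,0.8,0.8,0.8]
}}

```text
time_s: 25.07
tcp_pos: [0.5928, -0.2428, 0.0455]
ee_rot: [[-0.993, -0.118, -0.001], [-0.118, 0.993, 0.0], [0.001, 0.0, -1.0]]
wrist_force: [-0.6, 0.7, -1.1]
gripper_width: 0.36
gripper_force: 30.0
```

Request:
{"fn": "servo_tool", "kwargs": {
  "slide": [
    [0,0,0.0006],
    [0,0,0.0012],
    [0,0,0.0018],
    [0,0,0.0022],
    [0,0,0.0025]
  ],
  "spin": [0,0,0,0,0],
  "grip": [0.8,0.8,0.8,0.8,0.8]
}}

```text
time_s: 25.48
tcp_pos: [0.5932, -0.2429, 0.0438]
ee_rot: [[-0.993, -0.118, 0.0], [-0.118, 0.993, -0.0], [-0.0, -0.0, -1.0]]
wrist_force: [-1.0, 0.3, 0.4]
gripper_width: 0.362
gripper_force: 30.0
```

Run:
```python
from h import *
plan(.5933,-.2425,.0427,96.9)
```

```text
t 25.48 tcp [ 0.5932 -0.2429  0.0438] jaw 96.79 j6 -75.4 slide [-0.0002  0.0004  0.0011] spin opts (0,-90,+90,180) [np.float64(-0.1), np.float64(-90.1), np.float64(89.9), np.float64(179.9)]
```

Request:
{"fn": "servo_tool", "kwargs": {
  "slide": [
    [0,0.0003,0.0003],
    [0,0.0003,0.0005],
    [0,0.0003,0.0007],
    [0,0.0003,0.0008],
    [0,0.0003,0.0008]
  ],
  "spin": [0,0,0,0,0],
  "grip": [0.8,0.8,0.8,0.8,0.8]
}}

```text
time_s: 25.9
tcp_pos: [0.5931, -0.2426, 0.0429]
ee_rot: [[-0.993, -0.118, -0.0], [-0.118, 0.993, -0.0], [0.0, -0.0, -1.0]]
wrist_force: [0.2, 0.2, -1.1]
gripper_width: 0.364
gripper_force: 30.0
```

Request:
{"fn": "servo_tool", "kwargs": {
  "slide": [
    [0,0,0.0002],
    [0,0,0.0004],
    [0,0,0.0004],
    [0,0,0.0004],
    [0,0,0.0004]
  ],
  "spin": [0,0,0,0,0],
  "grip": [0.8,0.8,0.8,0.8,0.8]
}}

```text
time_s: 26.32
tcp_pos: [0.5931, -0.2426, 0.0427]
ee_rot: [[-0.993, -0.118, 0.0], [-0.118, 0.993, -0.0], [-0.0, -0.0, -1.0]]
wrist_force: [0.4, 0.4, 1.1]
gripper_width: 0.366
gripper_force: 30.0
```

Request:
{"fn": "servo_tool", "kwargs": {
  "slide": [
    [0,0,0.0002],
    [0,0,0.0004],
    [0,0,0.0004],
    [0,0,0.0004],
    [0,0,0.0004]
  ],
  "spin": [0,0,0,0,0],
  "grip": [0.8,0.8,0.8,0.8,0.8]
}}

```text
time_s: 26.73
tcp_pos: [0.5931, -0.2426, 0.0427]
ee_rot: [[-0.993, -0.118, 0.0], [-0.118, 0.993, -0.0], [-0.0, -0.0, -1.0]]
wrist_force: [-2.6, 1.4, 5.4]
gripper_width: 0.362
gripper_force: 30.0
```

Request:
{"fn": "servo_tool", "kwargs": {
  "slide": [
    [0,0,0],
    [0,0,0],
    [0,0,0],
    [0,0,0],
    [0,0,0]
  ],
  "spin": [0,0,0,0,0],
  "grip": [0.3,0.3,0.3,0.3,0.3]
}}

```text
time_s: 27.15
tcp_pos: [0.5931, -0.2426, 0.0418]
ee_rot: [[-0.993, -0.118, -0.0], [-0.118, 0.993, 0.0], [0.0, 0.0, -1.0]]
wrist_force: [0.3, 0.3, -0.1]
gripper_width: 0.64
gripper_force: 0.0
```

Request:
{"fn": "servo_tool", "kwargs": {
  "slide": [
    [0,0,-0.01],
    [0,0,-0.03],
    [0,0,-0.06],
    [0,0,-0.09],
    [0,0,-0.11]
  ],
  "spin": [0,0,0,0,0],
  "grip": [0.2,0.2,0.2,0.2,0.2]
}}

```text
time_s: 27.57
tcp_pos: [0.5942, -0.243, 0.1561]
ee_rot: [[-0.993, -0.119, 0.004], [-0.119, 0.993, -0.002], [-0.004, -0.002, -1.0]]
wrist_force: [-0.2, 0.9, -0.8]
gripper_width: 0.801
gripper_force: 0.0
```

Request:
{"fn": "servo_tool", "kwargs": {
  "slide": [
    [0,0,0],
    [0,0,0],
    [0,0,0],
    [0,0,0],
    [0,0,0]
  ],
  "spin": [0,0,0,0,0],
  "grip": [0.2,0.2,0.2,0.2,0.2]
}}

```text
time_s: 27.98
tcp_pos: [0.5924, -0.2424, 0.1508]
ee_rot: [[-0.993, -0.118, -0.003], [-0.118, 0.993, 0.001], [0.003, 0.001, -1.0]]
wrist_force: [-1.2, -0.3, 0.7]
gripper_width: 0.8
gripper_force: 0.0
```

Run:
```python
from h import *
c=snap('wrist'); np.savez('pics/w6',**c); block(c,(.5937,-.2425),.0308,.05); plan(.4198,.0208,.15,66)
a=dict(np.load('pics/w5.npz'));g=(.5937,-.2425)
cv2.imwrite('pics/c6.png',np.hstack([ortho(k,g,half=.04,n=400) for k in (a,c)]))
```

```text
rect 593.3 -242.0 32.3 31.5 ang 6.2 | rob [ 593.4 -242.1] [32.  31.4] 6.0 z 0.0307 600
t 28.03 tcp [ 0.5925 -0.2425  0.1509] jaw 96.79 j6 -75.4 slide [0.1404 0.2819 0.0014] spin opts (0,-90,+90,180) [np.float64(30.8), np.float64(-59.2), np.float64(120.8), np.float64(-149.2)]
```

View pics/c6.png

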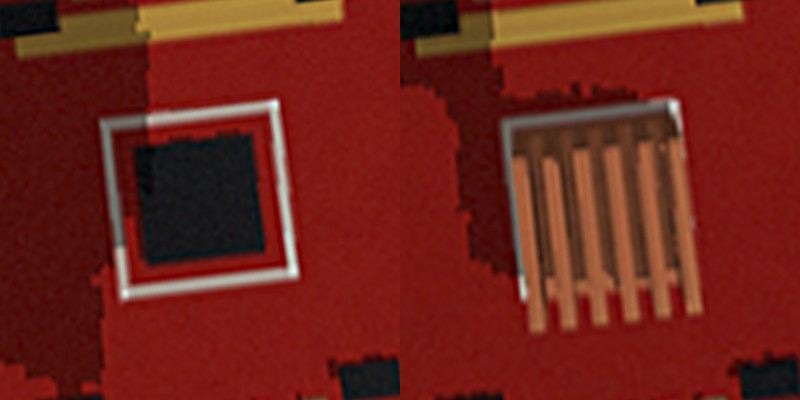

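The small sink sits square in its outline, less than 1 mm off. Now the fan.

Request:
{"fn": "servo_tool", "kwargs": {
  "slide": [
    [0.008,0.017,0],
    [0.024,0.048,0],
    [0.041,0.082,0],
    [0.058,0.116,0],
    [0.0744,0.149,0]
  ],
  "spin": [0,0,0,0,0],
  "grip": [0,0,0,0,0]
}}

```text
time_s: 28.45
tcp_pos: [0.5001, -0.1024, 0.1513]
ee_rot: [[-0.993, -0.117, -0.002], [-0.117, 0.993, -0.0], [0.002, 0.0, -1.0]]
wrist_force: [1.0, 0.8, -0.5]
gripper_width: 0.987
gripper_force: 0.0
```

Request:
{"fn": "servo_tool", "kwargs": {
  "slide": [
    [0.017,0.034,0],
    [0.034,0.068,0],
    [0.05,0.1,0],
    [0.061,0.124,0],
    [0.066,0.133,0]
  ],
  "spin": [6.5,13,19.5,26,30.8],
  "grip": [0,0,0,0,0]
}}

```text
time_s: 28.87
tcp_pos: [0.4184, 0.0224, 0.1519]
ee_rot: [[-0.912, 0.41, -0.001], [0.41, 0.912, -0.0], [0.001, -0.001, -1.0]]
wrist_force: [-0.2, -0.8, -0.6]
gripper_width: 1.0
gripper_force: 0.0
```

Request:
{"fn": "servo_tool", "kwargs": {
  "slide": [
    [0,0,0.004],
    [0,0,0.008],
    [0,0,0.01],
    [0,0,0.01],
    [0,0,0.01]
  ],
  "spin": [0,0,0,0,0],
  "grip": [0,0,0,0,0]
}}

```text
time_s: 29.28
tcp_pos: [0.4206, 0.0201, 0.1416]
ee_rot: [[-0.913, 0.408, -0.001], [0.408, 0.913, -0.001], [0.001, -0.001, -1.0]]
wrist_force: [0.2, -1.1, 1.2]
gripper_width: 1.0
gripper_force: 0.0
```

Run:
```python
from h import *
c=snap('wrist'); np.savez('pics/w7',**c); block(c,(.42,.021),.0188,.05); plan(.4198,.0208,.03,66)
u=c['R']@np.array([.42,.021,.02])+c['t']; x,y=int(u[0]/u[2]*c['fx']+c['cx']),int(u[1]/u[2]*c['fy']+c['cy']); print(x,y)
cv2.imwrite('pics/c7.png',cv2.resize(c['pixels'][max(y-60,0):y+60,x-60:x+60],(480,480),interpolation=cv2.INTER_CUBIC))
```

```text
rect 420.6 20.6 50.3 50.0 ang 66.1 | rob [420.6  20.6] [49.7 49.7] 66.0 z 0.0182 1280
t 29.33 tcp [0.4207 0.0202 0.1418] jaw 65.94 j6 -139.1 slide [0.001  0.0003 0.1118] spin opts (0,-90,+90,180) [np.float64(-0.1), np.float64(-90.1), np.float64(89.9), np.float64(179.9)]
321 196
```

View pics/c7.png

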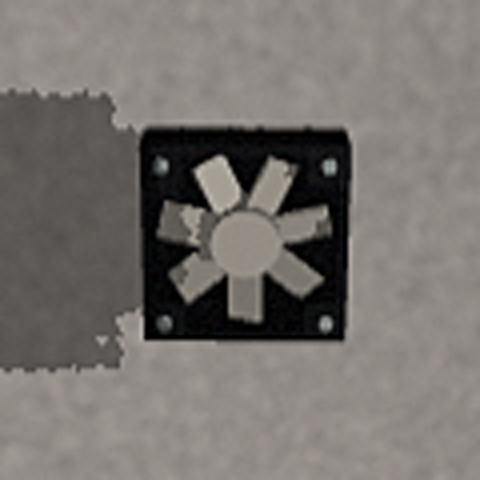

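The crop shows the fan blades-up and aligned with the tool. I descend and grip.

Request:
{"fn": "servo_tool", "kwargs": {
  "slide": [
    [0,0,0.015],
    [0,0,0.045],
    [0,0,0.08],
    [0,0,0.1],
    [0,0,0.111]
  ],
  "spin": [0,0,0,0,0],
  "grip": [0,0,0,0,0]
}}

```text
time_s: 29.75
tcp_pos: [0.4192, 0.0198, 0.0287]
ee_rot: [[-0.913, 0.408, -0.004], [0.408, 0.913, -0.002], [0.003, -0.003, -1.0]]
wrist_force: [-0.6, 0.2, 0.7]
gripper_width: 1.001
gripper_force: 0.0
```

Request:
{"fn": "servo_tool", "kwargs": {
  "slide": [
    [0,0,0],
    [0,0,0],
    [0,0,0],
    [0,0,0],
    [0,0,0]
  ],
  "spin": [0,0,0,0,0],
  "grip": [0.1,0.2,0.3,0.3,0.3]
}}

```text
time_s: 30.17
tcp_pos: [0.4211, 0.0211, 0.0321]
ee_rot: [[-0.913, 0.407, 0.002], [0.407, 0.913, 0.001], [-0.002, 0.002, -1.0]]
wrist_force: [1.1, -0.5, 0.7]
gripper_width: 0.736
gripper_force: 0.0
```

Request:
{"fn": "servo_tool", "kwargs": {
  "slide": [
    [0,0,0],
    [0,0,0],
    [0,0,0],
    [0,0,0],
    [0,0,0]
  ],
  "spin": [0,0,0,0,0],
  "grip": [0.6,0.6,0.6,0.6,0.6]
}}

```text
time_s: 30.58
tcp_pos: [0.4205, 0.0209, 0.0315]
ee_rot: [[-0.914, 0.407, 0.001], [0.407, 0.914, 0.0], [-0.0, 0.0, -1.0]]
wrist_force: [-0.9, 0.9, 5.6]
gripper_width: 0.568
gripper_force: 30.0
```

Request:
{"fn": "servo_tool", "kwargs": {
  "slide": [
    [0,0,0],
    [0,0,0],
    [0,0,0],
    [0,0,0],
    [0,0,0]
  ],
  "spin": [0,0,0,0,0],
  "grip": [0.6,0.6,0.6,0.6,0.6]
}}

```text
time_s: 31.0
tcp_pos: [0.4205, 0.0209, 0.0315]
ee_rot: [[-0.914, 0.407, 0.001], [0.407, 0.914, 0.0], [-0.0, 0.0, -1.0]]
wrist_force: [-0.6, 0.8, 6.2]
gripper_width: 0.572
gripper_force: 30.0
```

Run:
```python
from h import *
plan(.65,-.016,.19,84.1)
```

```text
t 31.0 tcp [0.4205 0.0209 0.0315] jaw 66.0 j6 -139.2 slide [-0.2247  0.0596 -0.1583] spin opts (0,-90,+90,180) [np.float64(-18.1), np.float64(-108.1), np.float64(71.9), np.float64(161.9)]
```

Request:
{"fn": "servo_tool", "kwargs": {
  "slide": [
    [0,0,-0.01],
    [0,0,-0.03],
    [0,0,-0.06],
    [0,0,-0.09],
    [0,0,-0.12]
  ],
  "spin": [0,0,0,0,0],
  "grip": [0.6,0.6,0.6,0.6,0.6]
}}

```text
time_s: 31.42
tcp_pos: [0.4197, 0.0206, 0.1521]
ee_rot: [[-0.913, 0.407, -0.001], [0.407, 0.913, -0.0], [0.001, -0.001, -1.0]]
wrist_force: [0.9, 0.9, -0.6]
gripper_width: 0.568
gripper_force: 30.0
```

Request:
{"fn": "servo_tool", "kwargs": {
  "slide": [
    [-0.007,0.0015,0],
    [-0.02,0.0043,0],
    [-0.04,0.0086,0],
    [-0.065,0.014,0],
    [-0.09,0.0194,0]
  ],
  "spin": [0,0,0,0,0],
  "grip": [0.6,0.6,0.6,0.6,0.6]
}}

```text
time_s: 31.83
tcp_pos: [0.511, 0.0017, 0.1506]
ee_rot: [[-0.914, 0.407, -0.001], [0.407, 0.914, 0.0], [0.001, -0.0, -1.0]]
wrist_force: [1.0, 1.4, -0.1]
gripper_width: 0.573
gripper_force: 30.0
```

Request:
{"fn": "servo_tool", "kwargs": {
  "slide": [
    [-0.025,0.0054,0],
    [-0.048,0.0103,0],
    [-0.067,0.0144,0],
    [-0.079,0.017,0],
    [-0.0839,0.018,0]
  ],
  "spin": [-4,-9,-13,-16.5,-18.1],
  "grip": [0.6,0.6,0.6,0.6,0.6]
}}

```text
time_s: 32.25
tcp_pos: [0.5959, -0.0163, 0.1496]
ee_rot: [[-0.995, 0.101, -0.001], [0.101, 0.995, -0.0], [0.001, -0.0, -1.0]]
wrist_force: [0.2, -0.4, -1.2]
gripper_width: 0.57
gripper_force: 30.0
```

Request:
{"fn": "servo_tool", "kwargs": {
  "slide": [
    [0,0,0.007],
    [0,0,0.02],
    [0,0,0.035],
    [0,0,0.047],
    [0,0,0.054]
  ],
  "spin": [0,0,0,0,0],
  "grip": [0.6,0.6,0.6,0.6,0.6]
}}

```text
time_s: 32.67
tcp_pos: [0.5925, -0.0159, 0.0945]
ee_rot: [[-0.995, 0.104, -0.004], [0.104, 0.995, -0.0], [0.004, -0.001, -1.0]]
wrist_force: [0.1, -0.2, -0.2]
gripper_width: 0.57
gripper_force: 30.0
```

Request:
{"fn": "servo_tool", "kwargs": {
  "slide": [
    [0,0,0.001],
    [0,0,0.002],
    [0,0,0.002],
    [0,0,0.002],
    [0,0,0.002]
  ],
  "spin": [0,0,0,0,0],
  "grip": [0.6,0.6,0.6,0.6,0.6]
}}

```text
time_s: 33.08
tcp_pos: [0.5948, -0.0156, 0.0959]
ee_rot: [[-0.995, 0.103, 0.002], [0.103, 0.995, 0.0], [-0.002, 0.0, -1.0]]
wrist_force: [0.1, 1.1, -0.5]
gripper_width: 0.569
gripper_force: 30.0
```

Run:
```python
from h import *
plan(.5945,-.0157,.0735,84.1); s=sense(); print(s['gripper_width'],s['gripper_force'],s['wrist_force'])
```

```text
t 33.08 tcp [ 0.5948 -0.0156  0.0959] jaw 84.09 j6 -110.0 slide [ 0.0004 -0.0001  0.0224] spin opts (0,-90,+90,180) [np.float64(-0.0), np.float64(-90.0), np.float64(90.0), np.float64(180.0)]
0.5691681330605568 29.999153316020966 [ 0.14944294  1.06893656 -0.46159998]
```

Request:
{"fn": "servo_tool", "kwargs": {
  "slide": [
    [0,0,0.005],
    [0,0,0.01],
    [0,0,0.015],
    [0,0,0.018],
    [0,0,0.019]
  ],
  "spin": [0,0,0,0,0],
  "grip": [0.6,0.6,0.6,0.6,0.6]
}}

```text
time_s: 33.5
tcp_pos: [0.5939, -0.0159, 0.0751]
ee_rot: [[-0.995, 0.103, -0.002], [0.103, 0.995, -0.0], [0.002, -0.0, -1.0]]
wrist_force: [-0.2, 0.2, -0.2]
gripper_width: 0.575
gripper_force: 30.0
```

Request:
{"fn": "servo_tool", "kwargs": {
  "slide": [
    [0,0,0.0004],
    [0,0,0.0008],
    [0,0,0.0012],
    [0,0,0.0015],
    [0,0,0.0015]
  ],
  "spin": [0,0,0,0,0],
  "grip": [0.6,0.6,0.6,0.6,0.6]
}}

```text
time_s: 33.92
tcp_pos: [0.5945, -0.0158, 0.0748]
ee_rot: [[-0.995, 0.103, 0.0], [0.103, 0.995, 0.0], [-0.0, 0.0, -1.0]]
wrist_force: [-0.3, -0.3, 0.0]
gripper_width: 0.569
gripper_force: 30.0
```

Run:
```python
from h import *
plan(.5945,-.0157,.0735,84.1)
```

```text
t 33.92 tcp [ 0.5945 -0.0158  0.0748] jaw 84.09 j6 -110.0 slide [-0.      0.0001  0.0013] spin opts (0,-90,+90,180) [np.float64(-0.0), np.float64(-90.0), np.float64(90.0), np.float64(180.0)]
```

Request:
{"fn": "servo_tool", "kwargs": {
  "slide": [
    [0,0,0.0003],
    [0,0,0.0006],
    [0,0,0.0009],
    [0,0,0.001],
    [0,0,0.001]
  ],
  "spin": [0,0,0,0,0],
  "grip": [0.6,0.6,0.6,0.6,0.6]
}}

```text
time_s: 34.33
tcp_pos: [0.5944, -0.0157, 0.0737]
ee_rot: [[-0.995, 0.103, 0.0], [0.103, 0.995, -0.0], [-0.0, -0.0, -1.0]]
wrist_force: [0.2, 0.1, -1.0]
gripper_width: 0.573
gripper_force: 30.0
```

Request:
{"fn": "servo_tool", "kwargs": {
  "slide": [
    [0,0,0.0002],
    [0,0,0.0004],
    [0,0,0.0004],
    [0,0,0.0004],
    [0,0,0.0004]
  ],
  "spin": [0,0,0,0,0],
  "grip": [0.6,0.6,0.6,0.6,0.6]
}}

```text
time_s: 34.75
tcp_pos: [0.5945, -0.0157, 0.0736]
ee_rot: [[-0.995, 0.103, 0.0], [0.103, 0.995, 0.0], [-0.0, 0.0, -1.0]]
wrist_force: [-2.7, 0.9, 3.7]
gripper_width: 0.571
gripper_force: 30.0
```

Request:
{"fn": "servo_tool", "kwargs": {
  "slide": [
    [0,0,0],
    [0,0,0],
    [0,0,0],
    [0,0,0],
    [0,0,0]
  ],
  "spin": [0,0,0,0,0],
  "grip": [0.2,0.2,0.2,0.2,0.2]
}}

```text
time_s: 35.17
tcp_pos: [0.5944, -0.0158, 0.073]
ee_rot: [[-0.995, 0.103, -0.0], [0.103, 0.995, -0.0], [0.0, -0.0, -1.0]]
wrist_force: [0.0, 0.2, 0.1]
gripper_width: 0.784
gripper_force: 0.0
```

Request:
{"fn": "servo_tool", "kwargs": {
  "slide": [
    [0,0,-0.01],
    [0,0,-0.03],
    [0,0,-0.06],
    [0,0,-0.09],
    [0,0,-0.11]
  ],
  "spin": [0,0,0,0,0],
  "grip": [0.1,0,0,0,0]
}}

```text
time_s: 35.58
tcp_pos: [0.5955, -0.0158, 0.1871]
ee_rot: [[-0.995, 0.102, 0.005], [0.102, 0.995, 0.0], [-0.004, 0.001, -1.0]]
wrist_force: [1.5, -0.4, 0.5]
gripper_width: 0.991
gripper_force: 0.0
```

Request:
{"fn": "servo_tool", "kwargs": {
  "slide": [
    [0,0,0],
    [0,0,0],
    [0,0,0],
    [0,0,0],
    [0,0,0]
  ],
  "spin": [0,0,0,0,0],
  "grip": [0,0,0,0,0]
}}

```text
time_s: 36.0
tcp_pos: [0.5938, -0.0159, 0.182]
ee_rot: [[-0.995, 0.103, -0.003], [0.103, 0.995, -0.0], [0.003, -0.001, -1.0]]
wrist_force: [0.0, -0.0, 0.7]
gripper_width: 1.002
gripper_force: 0.0
```

Run:
```python
from h import *
c=snap('wrist'); block(c,(.5945,-.016),.061,.05,.006); block(c,(.5945,-.016),.041,.05,.004)
t=snap('top'); s=snap('scene')
for g,h in [((.593,-.016),.061),((.597,.2355),.036),((.592,-.2425),.031)]: block(t,g,h,.05,.006)
cv2.imwrite('pics/fin.png',np.hstack([cv2.resize(c['pixels'][60:260,220:420],(400,400)),cv2.resize(s['pixels'][140:340,210:410],(400,400))]))
```

```text
rect 594.9 -15.4 50.0 50.6 ang 84.1 | rob [594.8 -15.4] [49.6 50.1] 84.0 z 0.06 1514
rect 594.7 -15.8 60.1 60.7 ang 84.1 | rob [594.  -15.7] [59.9 59. ] 84.5 z 0.0418 1002
rect 593.6 -14.7 49.8 50.4 ang 83.9 | rob [593.7 -14.6] [49.5 50.3] 84.0 z 0.0592 174Traceback (most recent call last):
  File "<stdin>", line 4, in <module>
  File "h.py", line 32, in block
    b=1+np.argmax(st[1:,4]); m=(l==b)&(m>0)
        ~~~~~~~~~^^^^^^^^^^
    return _wrapfunc(a, 'argmax', axis=axis, out=out, **kwds)
    return bound(*args, **kwds)
ValueError: attempt to get argmax of an empty sequence
```

Run:
```python
from h import *
c=snap('wrist'); s=snap('scene')
cv2.imwrite('pics/fin.png',np.hstack([cv2.resize(c['pixels'][60:260,220:420],(400,400)),cv2.resize(s['pixels'][140:340,210:410],(400,400))]))
```

```text
(no output)
```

View pics/fin.png

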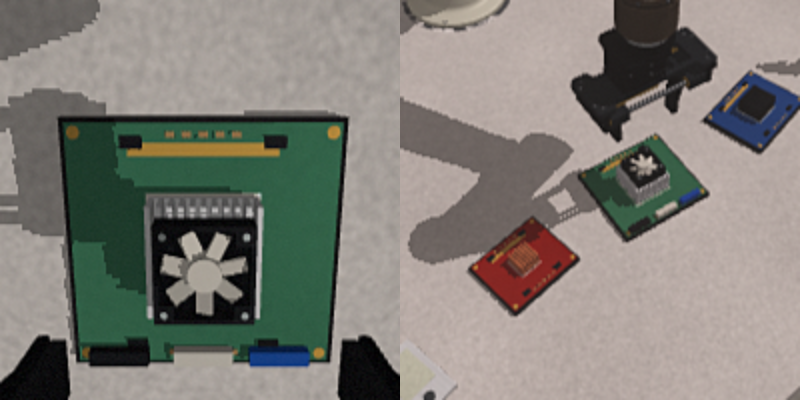

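The fan is centred on the large sink, blades up, all three sinks are on their boards, and the gripper is clear.

```bash
python3 -c "
from station import *
print(finish_job())"
```

```text
the job is handed in; nothing more can be done
None
```

I set all three heat sinks square on their matching boards (the large one about 1.3 mm off centre, the other two under 1 mm) and the fan blades-up on the large one, then handed the job in at about 36 s of the 96 s allowed; no verdict came back.

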